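Fetch the brass bell from the glass-topped showcase

ROBOT

A 6-joint arm with a two-finger parallel gripper is mounted at the origin on the work surface. World frame = base frame: x ahead of the robot, y to its left, z up, the work surface at z = 0. Lengths are in m, angles in degrees, forces in N, time in s.
With the tool pointing down it reaches from about 0.3 to 0.85 m from the base axis. Payload 4.2 kg.
Tool frame: the origin (TCP) lies midway between the tips of the shut fingers; the grasp point (between the pads) lies 19 mm behind it; z points along the fingers, y is the line along which they close (so a half turn about z gives the same grasp; the last joint's range is limited). The gripper opens to 91 mm and grips with 3 to 60 N. Pads are 32 mm wide; open, the fingers measure 118 mm over their backs; the gripper's body (76 mm by 178 mm) begins 60 mm behind the grasp point.
Start: joints at [-68.297, 18.312, 89.639, -0, 72.044, -1.146], TCP at [0.223, -0.53, 0.214] pointing down, gripper open.
Joint ranges: [-177.97, 177.97], [-48.28, 115.42], [12.27, 149.76], [-77.06, 257.06], [2.81, 150.46], [-146.56, 146.56]. Speed limits (degrees/s): [147.25, 147.25, 180, 180, 180, 180].

INTERFACE

Orientations are given as [roll, pitch, yaw] about the fixed x, y, z axes, in that order (R = Rz(yaw) Ry(pitch) Rx(roll)).
In Python, from workcell import * gives the robot as it stands.
- The arm moves only by the tool play_rows, never from a script. Its argument "steps" is a list of rows, each an object of numbers: "jaw": the finger opening in mm, from 0 to 91.2; "x", "y", "z": the shift along the world's x, y, z in units of 50 mm (1.0 is 50 mm); "ax", "ay", "az": the turn, a rotation vector about the world's x, y, z in rad. In form: [{"jaw": .., "x": .., "y": .., "z": .., "ax": .., "ay": .., "az": ..}, ...]. A call has 1 to 12 rows; each row is the pose to reach, as a shift and turn from the pose commanded when the call began; what a row does not reach only later rows make up. A row lasts 1/10 s, in which the tool goes at most 50 mm and 8.59 degrees, less where a joint would pass 70% of its speed; a pose out of reach is approached as far as the arm can. A call with a gripper value outside its range is refused whole. The fingers move at their own pace and stop on an object; the grip force is fixed at half the most. Time passes only in rows, so rows that repeat a pose let the fingers close. It gives the time, the measured TCP pose, the force, the opening and the grip force at its end, in the units of the state.
- sense(): the state, without advancing time (a new reading comes with each control period).
- read_camera(name): name is "scene" or "side" or "wrist"; returns the picture (400x640x3 uint8, red, green, blue); there is no depth.
- camera_info(name): a dict with "fovy" (degrees; the focal length in pixels is half the picture's height over the tangent of half this angle, whatever the lens; pixels are square), "cx", "cy" (the principal point, pixels), "R" (3x3) and "t" (3): a world point X has camera coordinates R X + t; the wrist camera has in their place "mount" (4x4, takes a point from camera to tool coordinates, whose origin is the TCP and whose axes are the flange's). Camera axes: x right, y down, z forward; pixel columns grow to the right and rows downward; lengths in m; the calibration is good to about 2 mm. A picture is of the moment at which its call begins: read the wrist's pose just before it. camera_info takes no time and is no camera call.
- close_job(): hands the job in; it is judged then, once.
The state is a dict: "t": time; "joint_pos": joint angles; "joint_vel": joint speeds; "effort": joint torques, N m; "position": TCP position; "ee_rot": TCP orientation; "contact_force": force on the tool from outside, world axes, zero at the start; "ft_torque": the same for the moment, N m; "width": opening from 0.0 (shut) to 1.0 (fully open); "grasp_force": force on a finger pad.
Only numpy, scipy, OpenCV 4.12 (cv2) and the standard library are available. Lean on these libraries where they do the work, as an engineer would, in place of code of your own. Each camera call takes 0.05 s, during which the arm holds its last target. There are 200 camera calls.

TASK

A customer is buying the brass bell with the pale handle in the showcase. Stand the two tea tins from the glass in the wooden tray, turn the brass tab aside, lift the glass pane out by its bar and lay it on the cork mat, then stand the brass bell in the customer's open basket, without shifting the dark bell. Then close up as it was: the pane lying flat in its frame, the tab turned back over the glass, and each tin standing again on the spot where it stood; never drop a thing or knock a tin over.

Things in the scene. Friction and masses are not known exactly. Their poses are not given: they have to be found in the camera images.
- case: Fixed red-brown wooden showcase, 226 (x) by 276 (y) by 76.5 mm high. Origin: centre of underside; y is its long side, to the robot's left. Top opening 150 by 200 mm; round it a ledge at height 70 mm carries the glass pane inside a raised rim, 182 by 232 mm within (6 mm play round the pane). Inner floor (green felt, beads fixed on it) at 10 mm. Brass tab's upright pivot: at (0, +127) mm, on the left rim.
- tab (a joint): Angle of brass tab, rad, counter-clockwise from above: at 0 it points along the case's -y, 40 mm long, over the pane's edge (3.5 mm above glass); +1.57 along the case's +x, -1.57 along -x; stops +-1.8; clear of the pane beyond 1.3. Starts within +-0.25; stays where left; moves at under 1 N. Top 83.5 mm above case underside; on it, 32 mm from the pivot, a round pin, diameter 9, 18 mm high, to pinch or push.
- pane_grip (a point): Loose glass pane with bright metal edges, 170 (x) by 220 (y) by 5 mm, 0.3 kg, with a dark wooden grip bar on its middle: 14 mm wide (x), 56 long (y), 24 high. The point is the bar's centre, 17 mm above the pane's underside, z up. It starts lying in the case's frame (point 87 mm above the case's underside); a half turn makes no difference.
- tin_red_mid (a point): Red tea tin with gold bands: closed cylinder, diameter 52, height 80 mm, 0.14 kg. The point is its centre, 40 mm above its foot, z up. It starts standing on the glass, on the robot's side of the grip bar, about 62 mm left or right of the middle (either tin may be on either side).
- tin_green_mid (a point): Dark green tea tin with gold bands, same size and weight as the red one; the point is its centre, 40 mm above its foot. It starts on the glass, left or right of the middle, opposite the red tin.
- bell_brass_mid (a point): Brass hand bell with pale wooden handle, 56 mm high, 0.12 kg: flared body, diameter 42 at the mouth and 30 mm high, topped by a round handle of diameter 14, length 26 mm, to grip. The point is on its axis 28 mm above the mouth it stands on. It starts on the felt under the glass, beyond the grip bar, about 45 mm left or right of the middle.
- bell_dark_mid (a point): Dark iron hand bell with a black handle, same shape and size as the brass one, beside it on the felt, opposite side of the middle; to be left where it stands. The point is 28 mm above its mouth.
- mat: Cork mat, 180 (x) by 230 (y) by 4 mm, fixed on the counter to the left or right of the case; origin at the centre of its underside. It takes the pane, long side along long side.
- tray: Shallow open tray of pale wood, 100 (x) by 190 (y) mm, fixed, on the side of the case opposite the mat; origin at the centre of its underside, inner floor 6 mm above it, walls 6 mm thick and 18 mm high. It takes both tins side by side along y, about 45 mm either side of its centre.
- basket: Customer's open round cane basket, fixed, at the case's far left or far right; origin at centre of underside. Outside diameter 132 mm at the rim, 112 at the foot, 50 mm high, wall 4 mm, inner floor 6 mm above the origin. A darker closed basket, diameter 110, 70 mm high, fixed, stands on the case's other side and is not part of the job.
Mind the look-alikes: they are no part of the job. Of the things like the part that bears tin_green_mid, leave any that is blue or purple; of the rest the smaller one is meant.

How it is judged:
By the outcome, as a careful person would: the job done as asked, in the order asked, and still so for the second after the job is handed in, with the robot touching nothing.
It also fails if it takes over 147 s, if anything falls off the work surface, if the arm or the gripper's body presses on something with over 40 N, if the wrist force passes 120 N, or if a joint passes its speed limit or range.

## Working session

There is one attempt and no reset: what is moved stays moved. The work goes in short steps, Python scripts to look and compute and a tool call to move; the robot and the scene stay as the last step left them, time stands still between calls to the robot, and variables do not carry over. Pictures are saved under pics/ and viewed, at most 14 in all, crops included, and the job is handed in when it is done.

Besides the shell and the picture viewer there is one more tool, called after "Request:" as name(argument=value, ...), one argument or row to a line, values as JSON. play_rows: Moves the arm, as the interface text tells. Its arguments: {"type":"object","properties":{"steps":{"type":"array","items":{"type":"object","properties":{"jaw":{"type":"number"},"x":{"type":"number"},"y":{"type":"number"},"z":{"type":"number"},"ax":{"type":"number"},"ay":{"type":"number"},"az":{"type":"number"}}}}},"required":["steps"]}

```bash
ls; mkdir -p pics; python3 - <<'E'
from workcell import *
import cv2
for n in ("scene","side"):
    i=camera_info(n); print(n,i)
    cv2.imwrite(f"pics/{n}0.png",read_camera(n)[:,:,::-1])
print(camera_info("wrist")); s=sense(); print(s)
E
```

```text
pics
scene {'fovy': 56.53591687684492, 'cx': 320.3867833636457, 'cy': 203.97874156038162, 'R': array([[ 0.64860958,  0.76090441,  0.01816826],
       [ 0.53636707, -0.44001309, -0.7202075 ],
       [-0.5400148 ,  0.47687834, -0.69352077]]), 't': array([-0.34202616, -0.20154578,  1.16331801])}
side {'fovy': 50.125240260877405, 'cx': 317.0081834003522, 'cy': 196.21100297740315, 'R': array([[-0.89695581, -0.44207538,  0.00629589],
       [-0.32557505,  0.65081243, -0.68588925],
       [ 0.29911731, -0.61726213, -0.7276787 ]]), 't': array([0.45797471, 0.23152186, 1.01152193])}
{'fovy': 60.43776314699528, 'cx': 317.4498691850298, 'cy': 198.2524604766614, 'mount': array([[-9.78932591e-04, -9.58239783e-01, -2.85964265e-01,
         8.13392375e-02],
       [ 9.99999517e-01, -9.64104860e-04, -1.92641157e-04,
        -1.45995831e-05],
       [-9.11031169e-05, -2.85964315e-01,  9.58240263e-01,
        -1.71621230e-01],
       [ 0.00000000e+00,  0.00000000e+00,  0.00000000e+00,
         1.00000000e+00]])}
{'t': 0.1, 'joint_pos': array([-6.82959854e+01,  1.83473397e+01,  8.97025934e+01,  7.17680897e-04,
        7.20429383e+01, -1.14320134e+00]), 'joint_vel': array([ 0.07795837, -0.05483744, -0.15381421,  0.04723053, -0.07898171,
       -0.03131389]), 'effort': array([ 2.55580680e-04, -4.13330019e+01, -2.32508826e+01,  7.28879124e-02,
        4.21983493e-02, -5.21979541e-05]), 'position': array([ 0.22311238, -0.52943462,  0.21318922]), 'ee_rot': array([-1.79907161e+02, -2.53513008e-03,  2.28469921e+01]), 'contact_force': array([ 0.06146074,  0.0594187 , -0.27019908]), 'ft_torque': array([-0.01361541,  0.02664825, -0.00881863]), 'grasp_force': 0.0, 'width': 0.9975280192442926}
```

View pics/scene0.png

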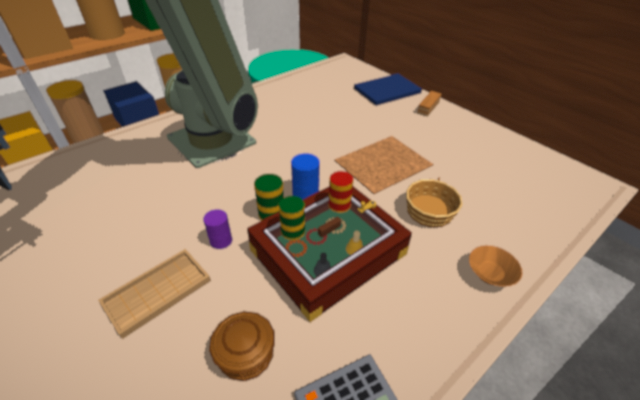

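View pics/side0.png

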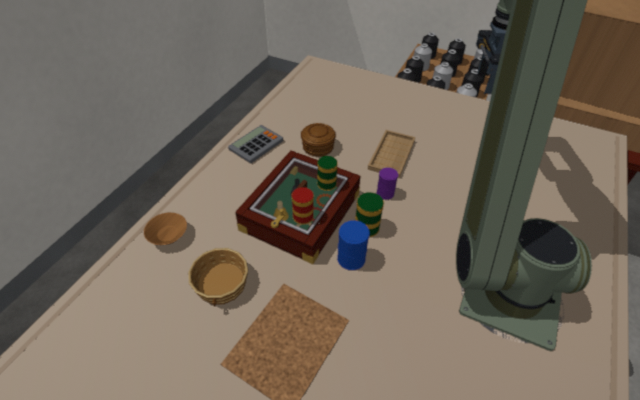

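The scene view shows these green-tin candidates: a small one on the glass (291,217), a larger one on the counter (269,196), blue (305,175) and purple (218,229). I choose the one on the glass. Mat (384,163) is on the left, tray (155,292) on the right, and the open basket (432,203) is far left. The bowl (495,266) and the closed basket (242,345) are not part of the job.

```bash
python3 - <<'E'
import cv2
a=cv2.imread("pics/scene0.png")[140:330,235:425]; cv2.imwrite("pics/c1.png",cv2.resize(a,None,fx=3.15,fy=3.15,interpolation=cv2.INTER_CUBIC)[:600,:800])
b=cv2.imread("pics/side0.png")[145:265,225:385]; cv2.imwrite("pics/c2.png",cv2.resize(b,None,fx=5,fy=5,interpolation=cv2.INTER_CUBIC))
E
```

```text
(no output)
```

View pics/c1.png

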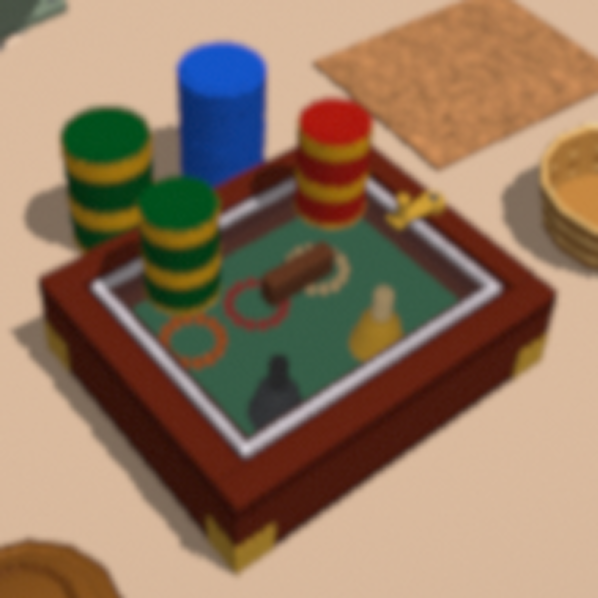

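View pics/c2.png

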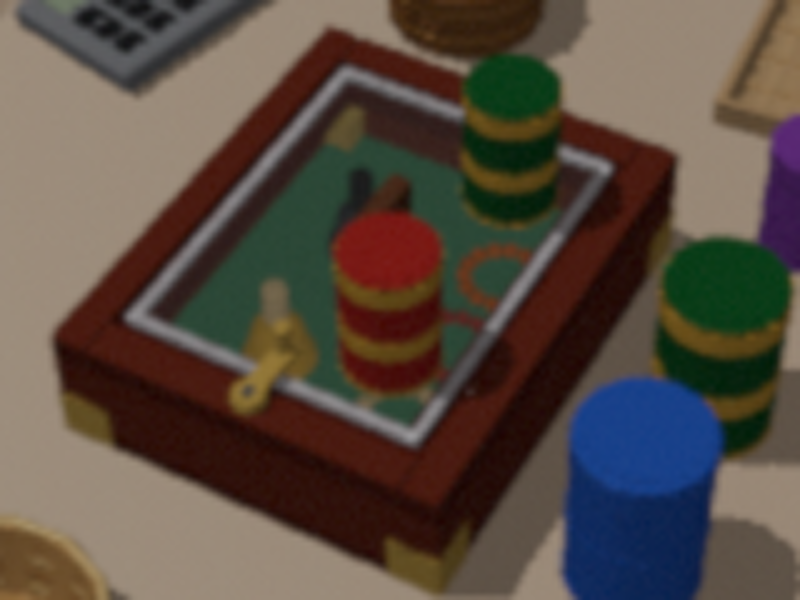

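The crops confirm the small green tin on the glass at the right (crop top 180,205), with red at left. The brass bell with the pale handle is at the left (384,292 in crop) and the dark bell at the right (279,360). The tab points inward.

```bash
cat > h.py <<'E'
from workcell import *
import numpy as np, cv2
from scipy.optimize import least_squares
from scipy.spatial.transform import Rotation as Ro
def cam(n,s=None):
    i=camera_info(n); f=200/np.tan(np.radians(i["fovy"])/2)
    if n!="wrist": return f,i["cx"],i["cy"],np.array(i["R"]),np.array(i["t"])
    M=np.array(i["mount"]); s=s or sense(); Rt=Ro.from_euler("xyz",s["ee_rot"],degrees=True).as_matrix()
    Rc=Rt@M[:3,:3]; c=Rt@M[:3,3]+s["position"]; return f,i["cx"],i["cy"],Rc.T,-Rc.T@c
def proj(C,X):
    f,cx,cy,R,t=C; c=np.atleast_2d(X)@R.T+t; return np.c_[cx+f*c[:,0]/c[:,2],cy+f*c[:,1]/c[:,2]]
def atz(C,uv,z):
    f,cx,cy,R,t=C; uv=np.atleast_2d(uv).astype(float)
    d=np.c_[(uv[:,0]-cx)/f,(uv[:,1]-cy)/f,np.ones(len(uv))]@R; o=-R.T@t
    return o+d*((z-o[2])/d[:,2])[:,None]
def rect(lx,ly,z,p):
    a=np.array([[lx,ly],[lx,-ly],[-lx,-ly],[-lx,ly]],float); c,s=np.cos(p[2]),np.sin(p[2])
    return np.c_[p[0]+c*a[:,0]-s*a[:,1],p[1]+s*a[:,0]+c*a[:,1],np.full(4,z)]
def fitrect(lx,ly,z,obs,p0):
    """obs: list of (C, {idx:(u,v)}); corners ++,+-,--,-+"""
    def r(p):
        X=rect(lx,ly,z,p); return np.concatenate([(proj(C,X)[list(o)]-np.array(list(o.values()))).ravel() for C,o in obs])
    q=least_squares(r,p0,loss="soft_l1"); return q.x,np.abs(r(q.x)).reshape(-1,2).max(1).round(1)
def snap(name):
    s=sense(); im=read_camera("wrist"); C=cam("wrist",s); cv2.imwrite(f"pics/{name}.png",im[:,:,::-1]); np.savez(f"{name}.npz",f=C[0],cx=C[1],cy=C[2],R=C[3],t=C[4]); return C
def load(name):
    d=np.load(f"{name}.npz"); return float(d["f"]),float(d["cx"]),float(d["cy"]),d["R"],d["t"]
E
python3 - <<'E'
from h import *
S,D=cam("scene"),cam("side")
a=lambda u,v:(235+u/3.15,140+v/3.15); b=lambda u,v:(225+u/5,145+v/5)
p,r=fitrect(.113,.138,.0765,[(S,{0:a(553,295),1:a(237,507),2:a(42,283)}),(D,{0:b(58,340),1:b(333,30),2:b(675,155),3:b(440,508)})],[.55,0,0]);print("case",p,r)
p2,r=fitrect(.085,.11,.075,[(S,{0:a(500,288),1:a(246,455),2:a(93,285)}),(D,{0:b(125,320),1:b(343,68),2:b(613,165),3:b(415,443)})],[.55,0,0]);print("pane",p2,r)
m,r=fitrect(.09,.115,.004,[(S,dict(zip([0,1,2,3],[(432,163),(375,191),(335,161),(392,138)]))),(D,{0:(222,362),1:(285,286),2:(349,322)})],[.55,.3,0]);print("mat",m,r)
m,r=fitrect(.05,.095,.018,[(S,dict(zip([0,1,2,3],[(210,279),(121,334),(99,298),(188,252)]))),(D,{0:(368,160),1:(385,131),2:(416,139),3:(403,176)})],[.5,-.3,0]);print("tray",m,r)
c,s=np.cos(p[2]),np.sin(p[2])
for n,z,u,v in [("green",.155,a(180,205),b(512,87)),("red",.155,a(335,123),b(388,252)),("bar",.099,a(298,265),None),("brass",.066,a(384,292),b(275,288)),("dark",.066,a(279,360),b(358,175)),("basket",.05,(433,198),(219,275)),("pivot",.0835,a(440,205),b(248,395)),("tabpin",.1015,a(401,195),b(285,330)),("bowl",.05,(495,255),(165,225)),("closed",.07,(243,330),(318,133)),("biggreen",.1,a(107,137),b(727,290)),("blue",.1,a(222,70),b(645,435))]:
    for C,w in((S,u),(D,v)):
        if w:
            X=atz(C,w,z)[0]; d=X[:2]-p[:2]; print(n,X[:2].round(4),"case-frame",np.round([c*d[0]+s*d[1],-s*d[0]+c*d[1]],4))
E
```

```text
case [ 0.56538008 -0.0096688  -0.03099322] [4.3 2.4 3.9 2.1 2.2 1.8 1.3]
pane [ 0.56738921 -0.01106091 -0.03227045] [2.5 2.6 1.6 1.4 1.3 1.  1.2]
mat [ 0.41625832  0.33843275 -0.11829288] [1.3 2.5 4.1 4.1 2.5 3.1 0.9]
tray [ 0.42532472 -0.35075875  0.02776067] [2.5 2.6 0.2 3.7 3.1 2.9 2.9 5.9]
green [ 0.5258 -0.0758] case-frame [-0.0375 -0.0673]
green [ 0.5153 -0.0676] case-frame [-0.0482 -0.0594]
red [0.5287 0.0541] case-frame [-0.0386  0.0626]
red [0.5183 0.0639] case-frame [-0.0494  0.0721]
bar [ 0.5736 -0.0165] case-frame [ 0.0084 -0.0066]
brass [0.6079 0.0336] case-frame [0.0412 0.0446]
brass [0.5995 0.0394] case-frame [0.0326 0.0501]
dark [ 0.6066 -0.0606] case-frame [ 0.0428 -0.0496]
dark [ 0.6004 -0.0543] case-frame [ 0.0364 -0.0436]
basket [0.6364 0.2693] case-frame [0.0624 0.281 ]
basket [0.6213 0.2863] case-frame [0.0467 0.2976]
pivot [0.584  0.1115] case-frame [0.0148 0.1217]
pivot [0.5674 0.1205] case-frame [-0.002   0.1302]
tabpin [0.571  0.0823] case-frame [0.0028 0.0921]
tabpin [0.5634 0.0889] case-frame [-0.005   0.0985]
bowl [0.8305 0.2267] case-frame [0.2577 0.2445]
bowl [0.8302 0.2245] case-frame [0.2574 0.2422]
closed [ 0.6449 -0.2756] case-frame [ 0.0877 -0.2633]
closed [ 0.6366 -0.2616] case-frame [ 0.079  -0.2496]
biggreen [ 0.3878 -0.0407] case-frame [-0.1765 -0.0365]
biggreen [ 0.3789 -0.0346] case-frame [-0.1856 -0.0307]
blue [0.3784 0.0758] case-frame [-0.1895  0.0796]
blue [0.3797 0.0694] case-frame [-0.188   0.0733]
```

Request:
play_rows(
  steps=[
    {"jaw": 91,"x": 0,"y": 0,"z": 2.9,"az": -0.1},
    {"jaw": 91,"x": 0,"y": 0,"z": 2.9,"az": -0.2},
    {"jaw": 91,"x": 6.5,"y": 10.4,"z": 2.9,"az": -0.43},
    {"jaw": 91,"x": 6.5,"y": 10.4,"z": 2.9,"az": -0.43},
    {"jaw": 91,"x": 6.5,"y": 10.4,"z": 2.9,"az": -0.43},
    {"jaw": 91,"x": 6.5,"y": 10.4,"z": 2.9,"az": -0.43},
    {"jaw": 91,"x": 6.5,"y": 10.4,"z": 2.9,"az": -0.43},
    {"jaw": 91,"x": 6.5,"y": 10.4,"z": 2.9,"az": -0.43},
    {"jaw": 91,"x": 6.5,"y": 10.4,"z": 2.9,"az": -0.43},
    {"jaw": 91,"x": 6.5,"y": 10.4,"z": 2.9,"az": -0.43},
    {"jaw": 91,"x": 6.5,"y": 10.4,"z": 2.9,"az": -0.43},
    {"jaw": 91,"x": 6.5,"y": 10.4,"z": 2.9,"az": -0.43},
  ],
)

```text
invalid input at $.steps[0]: expected keys jaw, x, y, z, ax, ay, az
```

Request:
play_rows(
  steps=[
    {"jaw": 91},
    {"jaw": 91},
    {"jaw": 91},
    {"jaw": 91},
  ],
)

```text
invalid input at $.steps[0]: expected keys jaw, x, y, z, ax, ay, az
```

```bash
python3 - <<'E'
from h import *
snap("w1"); s=sense();print(s["position"],s["ee_rot"],s["t"])
i=cv2.imread("pics/w1.png"); cv2.imwrite("pics/w1b.png",cv2.resize(i[:,:],(800,500),interpolation=cv2.INTER_CUBIC))
E
```

```text
[ 0.22314835 -0.52954025  0.21334355] [-1.79926826e+02 -2.62673108e-03  2.28467060e+01] 0.15
```

View pics/w1b.png

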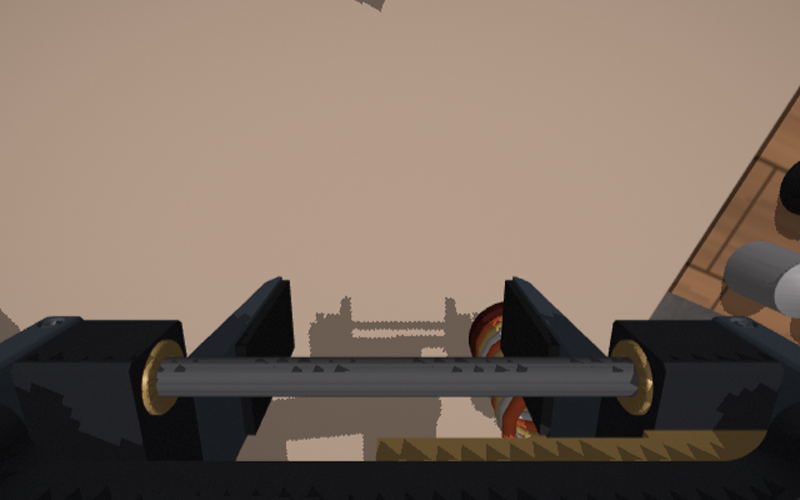

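The wrist view shows the gripper fills the lower half and only the bare counter is ahead. Moving over the case.

Request:
play_rows(
  steps=[
    {"jaw": 91,"x": 0,"y": 0.5,"z": 1,"ax": 0,"ay": 0,"az": -0.1},
    {"jaw": 91,"x": 0.5,"y": 1.2,"z": 2,"ax": 0,"ay": 0,"az": -0.2},
    {"jaw": 91,"x": 5.5,"y": 10.4,"z": 3.3,"ax": 0,"ay": 0,"az": -0.43},
    {"jaw": 91,"x": 5.5,"y": 10.4,"z": 3.3,"ax": 0,"ay": 0,"az": -0.43},
    {"jaw": 91,"x": 5.5,"y": 10.4,"z": 3.3,"ax": 0,"ay": 0,"az": -0.43},
    {"jaw": 91,"x": 5.5,"y": 10.4,"z": 3.3,"ax": 0,"ay": 0,"az": -0.43},
    {"jaw": 91,"x": 5.5,"y": 10.4,"z": 3.3,"ax": 0,"ay": 0,"az": -0.43},
    {"jaw": 91,"x": 5.5,"y": 10.4,"z": 3.3,"ax": 0,"ay": 0,"az": -0.43},
    {"jaw": 91,"x": 5.5,"y": 10.4,"z": 3.3,"ax": 0,"ay": 0,"az": -0.43},
    {"jaw": 91,"x": 5.5,"y": 10.4,"z": 3.3,"ax": 0,"ay": 0,"az": -0.43},
    {"jaw": 91,"x": 5.5,"y": 10.4,"z": 3.3,"ax": 0,"ay": 0,"az": -0.43},
    {"jaw": 91,"x": 5.5,"y": 10.4,"z": 3.3,"ax": 0,"ay": 0,"az": -0.43},
  ],
)

```text
t: 1.35
position: [0.4774, -0.047, 0.3725]
ee_rot: [180.0, -0.0, -1.8]
contact_force: [1.2, -1.4, 0.4]
width: 0.993
grasp_force: 0.0
```

Request:
play_rows(
  steps=[
    {"jaw": 91,"x": 0,"y": 0,"z": 0,"ax": 0,"ay": 0,"az": 0},
    {"jaw": 91,"x": 0,"y": 0,"z": 0,"ax": 0,"ay": 0,"az": 0},
    {"jaw": 91,"x": 0,"y": 0,"z": 0,"ax": 0,"ay": 0,"az": 0},
  ],
)

```text
t: 1.65
position: [0.4763, -0.0497, 0.3719]
ee_rot: [180.0, 0.1, -1.8]
contact_force: [0.3, -0.1, -0.4]
width: 1.0
grasp_force: 0.0
```

```bash
python3 - <<'E'
from h import *
snap("w2"); s=sense();print(s["position"],s["ee_rot"],s["t"])
i=cv2.imread("pics/w2.png"); cv2.imwrite("pics/w2b.png",cv2.resize(i,(800,500),interpolation=cv2.INTER_CUBIC))
E
```

```text
[ 0.47625194 -0.05005911  0.3719196 ] [ 1.7997312e+02  5.2883407e-02 -1.8904652e+00] 1.7
```

View pics/w2b.png

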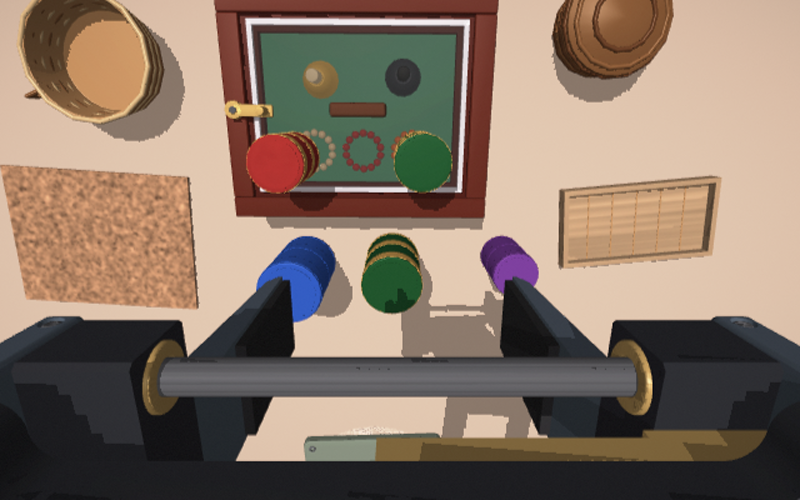

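Wrist view from above: red tin top at (276,163), green tin top at (423,162), bar (357,109), tab pin ~(265,110) with pivot (233,110). Basket is at upper left, mat left, tray right. Enlarging the case area.

```bash
python3 - <<'E'
import cv2
i=cv2.imread("pics/w2.png")[0:180,165:405]; cv2.imwrite("pics/w2c.png",cv2.resize(i,(800,600),interpolation=cv2.INTER_CUBIC))
E
```

```text
(no output)
```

View pics/w2c.png

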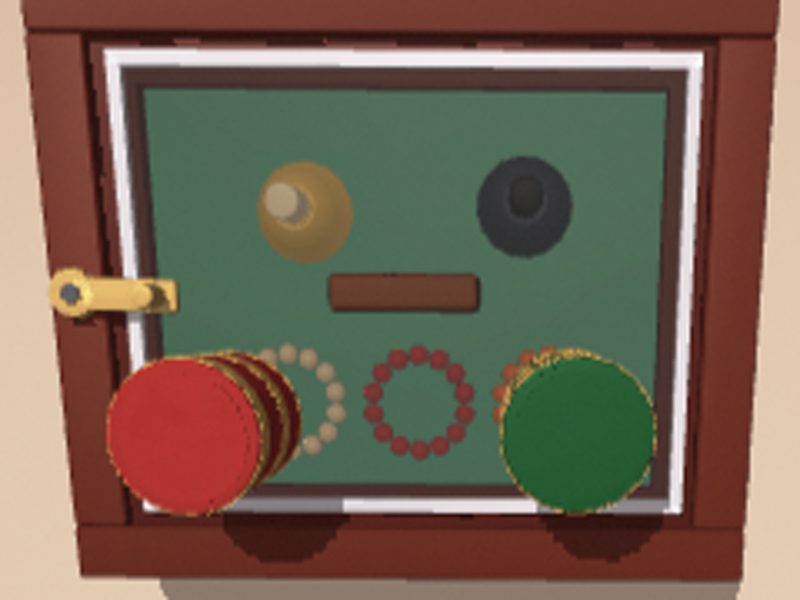

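```bash
python3 - <<'E'
from h import *
W=load("w2"); S,D=cam("scene"),cam("side"); k=lambda u,v:(165+u*.3,v*.3); f=lambda u,v:(u/1.25,v/1.25)
q,r=fitrect(.085,.11,.075,[(W,{0:k(103,48),1:k(703,52),2:k(682,513),3:k(145,512)})],[.55,0,0]);print("pane",q,r)
p,r=fitrect(.091,.116,.0765,[(W,{0:k(85,32),1:k(718,38),2:k(693,527),3:k(127,522)})],[.55,0,0]);print("rim",p,r)
c,s=np.cos(p[2]),np.sin(p[2])
m,r=fitrect(.09,.115,.004,[(W,{0:f(2,164),1:f(189,178),2:f(198,308),3:f(27,299)})],[.45,.3,0]);print("mat",m,r)
m,r=fitrect(.05,.095,.018,[(W,{0:f(560,188),1:f(721,177),2:f(714,256),3:f(560,268)})],[.5,-.3,0]);print("tray",m,r)
for n,z,u in [("green",.155,k(579,432)),("red",.155,k(185,436)),("bar",.099,k(404,292)),("brass",.066,k(281,200)),("dark",.066,k(526,192)),("pivot",.0835,k(68,293)),("pintop",.1015,k(144,296)),("tabend",.0835,k(178,296)),("basket",.05,f(90,57)),("baskfloor",.006,f(107,65)),("bluetop",.1,f(290,290)),("closed",.07,f(625,20))]:
    X=atz(W,u,z)[0]; d=X[:2]-p[:2]; print(n,X[:2].round(4),"case-frame",np.round([c*d[0]+s*d[1],-s*d[0]+c*d[1]],4))
E
```

```text
pane [ 0.56818673 -0.01412538 -0.0362778 ] [0.6 0.3 0.4 0.6]
rim [ 0.56782226 -0.0132915  -0.04120757] [0.5 0.5 0.6 0.8]
mat [ 0.41913362  0.33290624 -0.10359197] [0.2 0.5 0.9 0.5]
tray [ 0.42256604 -0.351685    0.04845802] [2.7 0.8 3.5 1.1]
green [ 0.5205 -0.0749] case-frame [-0.0447 -0.0635]
red [0.5236 0.0568] case-frame [-0.0471  0.0682]
bar [ 0.5683 -0.0144] case-frame [ 0.0005 -0.0011]
brass [0.6046 0.0342] case-frame [0.0348 0.0489]
dark [ 0.6043 -0.061 ] case-frame [ 0.0385 -0.0462]
pivot [0.5725 0.1154] case-frame [-0.0006  0.1287]
pintop [0.57  0.081] case-frame [-0.0018  0.0943]
tabend [0.57   0.0735] case-frame [-0.0014  0.0868]
basket [0.6316 0.2698] case-frame [0.052  0.2855]
baskfloor [0.629  0.2808] case-frame [0.0491 0.2964]
bluetop [0.3801 0.072 ] case-frame [-0.191   0.0775]
closed [ 0.6447 -0.2824] case-frame [ 0.0879 -0.2657]
```

Request:
play_rows(
  steps=[
    {"jaw": 91,"x": 0.88,"y": -0.5,"z": -1,"ax": 0,"ay": 0,"az": 0},
    {"jaw": 91,"x": 0.88,"y": -0.5,"z": -2,"ax": 0,"ay": 0,"az": 0},
    {"jaw": 91,"x": 0.88,"y": -0.5,"z": -3,"ax": 0,"ay": 0,"az": 0},
    {"jaw": 91,"x": 0.88,"y": -0.5,"z": -3.6,"ax": 0,"ay": 0,"az": 0},
    {"jaw": 91,"x": 0.88,"y": -0.5,"z": -4.2,"ax": 0,"ay": 0,"az": 0},
    {"jaw": 91,"x": 0.88,"y": -0.5,"z": -4.7,"ax": 0,"ay": 0,"az": 0},
    {"jaw": 91,"x": 0.88,"y": -0.5,"z": -5.1,"ax": 0,"ay": 0,"az": 0},
    {"jaw": 91,"x": 0.88,"y": -0.5,"z": -5.1,"ax": 0,"ay": 0,"az": 0},
    {"jaw": 70,"x": 0.88,"y": -0.5,"z": -5.1,"ax": 0,"ay": 0,"az": 0},
    {"jaw": 62,"x": 0.88,"y": -0.5,"z": -5.1,"ax": 0,"ay": 0,"az": 0},
  ],
)

```text
t: 2.7
position: [0.5218, -0.0748, 0.1187]
ee_rot: [180.0, -0.2, -1.9]
contact_force: [-0.3, -1.1, 0.6]
width: 0.854
grasp_force: 0.0
```

Request:
play_rows(
  steps=[
    {"jaw": 40,"x": 0,"y": 0,"z": 0,"ax": 0,"ay": 0,"az": 0},
    {"jaw": 40,"x": 0,"y": 0,"z": 0,"ax": 0,"ay": 0,"az": 0},
    {"jaw": 40,"x": 0,"y": 0,"z": 0,"ax": 0,"ay": 0,"az": 0},
    {"jaw": 40,"x": 0,"y": 0,"z": 0,"ax": 0,"ay": 0,"az": 0},
    {"jaw": 40,"x": 0,"y": 0,"z": 0,"ax": 0,"ay": 0,"az": 0},
  ],
)

```text
t: 3.2
position: [0.5212, -0.074, 0.1177]
ee_rot: [180.0, -0.0, -1.8]
contact_force: [-0.4, -1.0, 3.6]
width: 0.565
grasp_force: 30.0
```

Request:
play_rows(
  steps=[
    {"jaw": 40,"x": 0,"y": 0,"z": 0.3,"ax": 0,"ay": 0,"az": 0},
    {"jaw": 40,"x": 0,"y": 0,"z": 0.9,"ax": 0,"ay": 0,"az": 0},
    {"jaw": 40,"x": 0,"y": -0.3,"z": 1.5,"ax": 0,"ay": 0,"az": 0},
    {"jaw": 40,"x": -0.2,"y": -0.9,"z": 1.6,"ax": 0,"ay": 0,"az": 0},
    {"jaw": 40,"x": -0.4,"y": -1.6,"z": 1.6,"ax": 0,"ay": 0,"az": 0.02},
    {"jaw": 40,"x": -0.6,"y": -2.3,"z": 1.6,"ax": 0,"ay": 0,"az": 0.04},
    {"jaw": 40,"x": -0.8,"y": -3.0,"z": 1.6,"ax": 0,"ay": 0,"az": 0.06},
    {"jaw": 40,"x": -1.05,"y": -3.7,"z": 1.6,"ax": 0,"ay": 0,"az": 0.08},
    {"jaw": 40,"x": -1.3,"y": -4.4,"z": 1.6,"ax": 0,"ay": 0,"az": 0.08},
    {"jaw": 40,"x": -1.5,"y": -5.1,"z": 1.6,"ax": 0,"ay": 0,"az": 0.08},
    {"jaw": 40,"x": -1.75,"y": -5.8,"z": 1.5,"ax": 0,"ay": 0,"az": 0.08},
    {"jaw": 40,"x": -1.93,"y": -6.46,"z": 1.2,"ax": 0,"ay": 0,"az": 0.08},
  ],
)

```text
t: 4.4
position: [0.4241, -0.3989, 0.1778]
ee_rot: [179.9, -0.1, 2.8]
contact_force: [0.3, -0.3, -1.3]
width: 0.565
grasp_force: 30.0
```

Request:
play_rows(
  steps=[
    {"jaw": 40,"x": 0,"y": 0,"z": -0.5,"ax": 0,"ay": 0,"az": 0},
    {"jaw": 40,"x": 0,"y": 0,"z": -1.1,"ax": 0,"ay": 0,"az": 0},
    {"jaw": 40,"x": 0,"y": 0,"z": -1.7,"ax": 0,"ay": 0,"az": 0},
    {"jaw": 40,"x": 0,"y": 0,"z": -2.1,"ax": 0,"ay": 0,"az": 0},
    {"jaw": 40,"x": 0,"y": 0,"z": -2.4,"ax": 0,"ay": 0,"az": 0},
    {"jaw": 40,"x": 0,"y": 0,"z": -2.4,"ax": 0,"ay": 0,"az": 0},
    {"jaw": 40,"x": 0,"y": 0,"z": -2.4,"ax": 0,"ay": 0,"az": 0},
  ],
)

```text
t: 5.1
position: [0.4245, -0.3969, 0.0571]
ee_rot: [-180.0, 0.0, 2.8]
contact_force: [-0.4, -0.5, -1.2]
width: 0.568
grasp_force: 30.0
```

Request:
play_rows(
  steps=[
    {"jaw": 40,"x": 0,"y": 0,"z": -0.1,"ax": 0,"ay": 0,"az": 0},
    {"jaw": 40,"x": 0,"y": 0,"z": -0.15,"ax": 0,"ay": 0,"az": 0},
    {"jaw": 40,"x": 0,"y": 0,"z": -0.17,"ax": 0,"ay": 0,"az": 0},
    {"jaw": 40,"x": 0,"y": 0,"z": -0.18,"ax": 0,"ay": 0,"az": 0},
    {"jaw": 40,"x": 0,"y": 0,"z": -0.18,"ax": 0,"ay": 0,"az": 0},
  ],
)

```text
t: 5.6
position: [0.4245, -0.397, 0.0487]
ee_rot: [180.0, -0.0, 2.8]
contact_force: [-0.4, -0.2, 1.6]
width: 0.564
grasp_force: 30.0
```

Request:
play_rows(
  steps=[
    {"jaw": 64,"x": 0,"y": 0,"z": 0,"ax": 0,"ay": 0,"az": 0},
    {"jaw": 64,"x": 0,"y": 0,"z": 0,"ax": 0,"ay": 0,"az": 0},
    {"jaw": 64,"x": 0,"y": 0,"z": 0,"ax": 0,"ay": 0,"az": 0},
    {"jaw": 64,"x": 0,"y": 0,"z": 0.3,"ax": 0,"ay": 0,"az": 0},
    {"jaw": 64,"x": 0,"y": 0,"z": 0.9,"ax": 0,"ay": 0,"az": 0},
    {"jaw": 64,"x": 0,"y": 0,"z": 1.7,"ax": 0,"ay": 0,"az": 0},
    {"jaw": 91,"x": 0,"y": 0.5,"z": 2.6,"ax": 0,"ay": 0,"az": 0},
    {"jaw": 91,"x": 0.2,"y": 1.4,"z": 3,"ax": 0,"ay": 0,"az": -0.02},
    {"jaw": 91,"x": 0.4,"y": 2.3,"z": 3.2,"ax": 0,"ay": 0,"az": -0.04},
    {"jaw": 91,"x": 0.6,"y": 3.2,"z": 3.2,"ax": 0,"ay": 0,"az": -0.08},
    {"jaw": 91,"x": 0.8,"y": 4.1,"z": 3.2,"ax": 0,"ay": 0,"az": -0.08},
    {"jaw": 91,"x": 1,"y": 5,"z": 3.2,"ax": 0,"ay": 0,"az": -0.08},
  ],
)

```text
t: 6.8
position: [0.4746, -0.1452, 0.2086]
ee_rot: [180.0, -0.1, -1.8]
contact_force: [2.2, -0.4, -0.5]
width: 0.994
grasp_force: 0.0
```

Request:
play_rows(
  steps=[
    {"jaw": 91,"x": 0.2,"y": 0.9,"z": 0,"ax": 0,"ay": 0,"az": 0},
    {"jaw": 91,"x": 0.4,"y": 1.8,"z": 0,"ax": 0,"ay": 0,"az": 0},
    {"jaw": 91,"x": 0.6,"y": 2.6,"z": 0,"ax": 0,"ay": 0,"az": 0},
    {"jaw": 91,"x": 0.8,"y": 3.4,"z": 0,"ax": 0,"ay": 0,"az": 0},
    {"jaw": 91,"x": 0.97,"y": 4.07,"z": 0,"ax": 0,"ay": 0,"az": 0},
    {"jaw": 91,"x": 0.97,"y": 4.07,"z": 0,"ax": 0,"ay": 0,"az": 0},
    {"jaw": 91,"x": 0.97,"y": 4.07,"z": -0.2,"ax": 0,"ay": 0,"az": 0},
  ],
)

```text
t: 7.5
position: [0.5238, 0.0569, 0.1989]
ee_rot: [180.0, -0.2, -1.7]
contact_force: [-0.1, 0.1, -0.5]
width: 0.994
grasp_force: 0.0
```

Request:
play_rows(
  steps=[
    {"jaw": 91,"x": 0,"y": 0,"z": -0.5,"ax": 0,"ay": 0,"az": 0},
    {"jaw": 91,"x": 0,"y": 0,"z": -1,"ax": 0,"ay": 0,"az": 0},
    {"jaw": 91,"x": 0,"y": 0,"z": -1.4,"ax": 0,"ay": 0,"az": 0},
    {"jaw": 91,"x": 0,"y": 0,"z": -1.6,"ax": 0,"ay": 0,"az": 0},
    {"jaw": 70,"x": 0,"y": 0,"z": -1.6,"ax": 0,"ay": 0,"az": 0},
    {"jaw": 62,"x": 0,"y": 0,"z": -1.6,"ax": 0,"ay": 0,"az": 0},
    {"jaw": 40,"x": 0,"y": 0,"z": -1.6,"ax": 0,"ay": 0,"az": 0},
    {"jaw": 40,"x": 0,"y": 0,"z": -1.6,"ax": 0,"ay": 0,"az": 0},
    {"jaw": 40,"x": 0,"y": 0,"z": -1.6,"ax": 0,"ay": 0,"az": 0},
    {"jaw": 40,"x": 0,"y": 0,"z": -1.6,"ax": 0,"ay": 0,"az": 0},
    {"jaw": 40,"x": 0,"y": 0,"z": -1.6,"ax": 0,"ay": 0,"az": 0},
  ],
)

```text
t: 8.6
position: [0.5233, 0.0567, 0.1188]
ee_rot: [-180.0, -0.1, -1.8]
contact_force: [-0.8, 0.7, 3.2]
width: 0.566
grasp_force: 30.0
```

Request:
play_rows(
  steps=[
    {"jaw": 40,"x": 0,"y": 0,"z": 0.3,"ax": 0,"ay": 0,"az": 0},
    {"jaw": 40,"x": 0,"y": 0,"z": 0.9,"ax": 0,"ay": 0,"az": 0},
    {"jaw": 40,"x": 0,"y": -0.3,"z": 1.5,"ax": 0,"ay": 0,"az": 0},
    {"jaw": 40,"x": -0.2,"y": -0.9,"z": 1.6,"ax": 0,"ay": 0,"az": 0},
    {"jaw": 40,"x": -0.4,"y": -1.7,"z": 1.6,"ax": 0,"ay": 0,"az": 0.02},
    {"jaw": 40,"x": -0.6,"y": -2.5,"z": 1.6,"ax": 0,"ay": 0,"az": 0.04},
    {"jaw": 40,"x": -0.85,"y": -3.3,"z": 1.6,"ax": 0,"ay": 0,"az": 0.06},
    {"jaw": 40,"x": -1.1,"y": -4.1,"z": 1.6,"ax": 0,"ay": 0,"az": 0.08},
    {"jaw": 40,"x": -1.35,"y": -4.9,"z": 1.6,"ax": 0,"ay": 0,"az": 0.08},
    {"jaw": 40,"x": -1.6,"y": -5.7,"z": 1.6,"ax": 0,"ay": 0,"az": 0.08},
    {"jaw": 40,"x": -1.85,"y": -6.5,"z": 1.5,"ax": 0,"ay": 0,"az": 0.08},
    {"jaw": 40,"x": -2.06,"y": -7.26,"z": 1.2,"ax": 0,"ay": 0,"az": 0.08},
  ],
)

```text
t: 9.8
position: [0.4198, -0.3086, 0.179]
ee_rot: [179.9, -0.1, 2.8]
contact_force: [0.9, 0.9, -0.9]
width: 0.566
grasp_force: 30.0
```

Request:
play_rows(
  steps=[
    {"jaw": 40,"x": 0,"y": 0,"z": -0.4,"ax": 0,"ay": 0,"az": 0},
    {"jaw": 40,"x": 0,"y": 0,"z": -1.0,"ax": 0,"ay": 0,"az": 0},
    {"jaw": 40,"x": 0,"y": 0,"z": -1.6,"ax": 0,"ay": 0,"az": 0},
    {"jaw": 40,"x": 0,"y": 0,"z": -2.1,"ax": 0,"ay": 0,"az": 0},
    {"jaw": 40,"x": 0,"y": 0,"z": -2.4,"ax": 0,"ay": 0,"az": 0},
    {"jaw": 40,"x": 0,"y": 0,"z": -2.45,"ax": 0,"ay": 0,"az": 0},
    {"jaw": 40,"x": 0,"y": 0,"z": -2.5,"ax": 0,"ay": 0,"az": 0},
    {"jaw": 40,"x": 0,"y": 0,"z": -2.5,"ax": 0,"ay": 0,"az": 0},
    {"jaw": 40,"x": 0,"y": 0,"z": -2.5,"ax": 0,"ay": 0,"az": 0},
  ],
)

```text
t: 10.7
position: [0.4205, -0.3068, 0.0541]
ee_rot: [179.9, -0.1, 2.8]
contact_force: [-1.0, -0.8, -0.7]
width: 0.565
grasp_force: 30.0
```

Request:
play_rows(
  steps=[
    {"jaw": 40,"x": 0,"y": 0,"z": -0.05,"ax": 0,"ay": 0,"az": 0},
    {"jaw": 40,"x": 0,"y": 0,"z": -0.09,"ax": 0,"ay": 0,"az": 0},
    {"jaw": 40,"x": 0,"y": 0,"z": -0.1,"ax": 0,"ay": 0,"az": 0},
    {"jaw": 40,"x": 0,"y": 0,"z": -0.1,"ax": 0,"ay": 0,"az": 0},
  ],
)

```text
t: 11.1
position: [0.4203, -0.3067, 0.0498]
ee_rot: [179.9, -0.1, 2.8]
contact_force: [-2.2, 1.1, 9.4]
width: 0.563
grasp_force: 30.0
```

Request:
play_rows(
  steps=[
    {"jaw": 64,"x": 0,"y": 0,"z": 0,"ax": 0,"ay": 0,"az": 0},
    {"jaw": 64,"x": 0,"y": 0,"z": 0,"ax": 0,"ay": 0,"az": 0},
    {"jaw": 64,"x": 0,"y": 0,"z": 0,"ax": 0,"ay": 0,"az": 0},
    {"jaw": 64,"x": 0,"y": 0,"z": 0.3,"ax": 0,"ay": 0,"az": 0},
    {"jaw": 64,"x": 0,"y": 0,"z": 0.9,"ax": 0,"ay": 0,"az": 0},
    {"jaw": 64,"x": 0,"y": 0,"z": 1.7,"ax": 0,"ay": 0,"az": 0},
    {"jaw": 50,"x": 0,"y": 0.5,"z": 2.4,"ax": 0,"ay": 0,"az": 0},
    {"jaw": 34,"x": 0.3,"y": 1.3,"z": 2.5,"ax": 0,"ay": 0,"az": -0.02},
    {"jaw": 34,"x": 0.6,"y": 2.2,"z": 2.5,"ax": 0,"ay": 0,"az": -0.04},
    {"jaw": 34,"x": 0.9,"y": 3.1,"z": 2.5,"ax": 0,"ay": 0,"az": -0.08},
    {"jaw": 34,"x": 1.2,"y": 4,"z": 2.5,"ax": 0,"ay": 0,"az": -0.08},
    {"jaw": 34,"x": 1.5,"y": 4.9,"z": 2.5,"ax": 0,"ay": 0,"az": -0.08},
  ],
)

```text
t: 12.3
position: [0.4952, -0.0597, 0.1732]
ee_rot: [180.0, -0.0, -1.8]
contact_force: [0.6, -0.1, 0.2]
width: 0.37
grasp_force: 0.0
```

Request:
play_rows(
  steps=[
    {"jaw": 34,"x": 0.35,"y": 0.7,"z": 0,"ax": 0,"ay": 0,"az": 0},
    {"jaw": 34,"x": 0.8,"y": 1.5,"z": 0,"ax": 0,"ay": 0,"az": 0},
    {"jaw": 34,"x": 1.2,"y": 2.3,"z": 0,"ax": 0,"ay": 0,"az": 0},
    {"jaw": 34,"x": 1.5,"y": 2.86,"z": 0,"ax": 0,"ay": 0,"az": 0},
    {"jaw": 34,"x": 1.5,"y": 2.86,"z": 0,"ax": 0,"ay": 0,"az": 0},
    {"jaw": 34,"x": 1.5,"y": 2.86,"z": 0,"ax": 0,"ay": 0,"az": 0},
  ],
)

```text
t: 12.9
position: [0.5696, 0.0818, 0.1725]
ee_rot: [180.0, 0.1, -1.7]
contact_force: [-0.7, -0.3, -0.6]
width: 0.375
grasp_force: 0.0
```

```bash
python3 - <<'E'
from h import *
s=sense(); print(s["position"],s["ee_rot"])
i=read_camera("scene")[:,:,::-1]; j=read_camera("side")[:,:,::-1]
a=cv2.resize(i[130:350,90:410],(640,440)); b=cv2.resize(j[120:260,230:430],(640,448))
cv2.imwrite("pics/t1.png",cv2.resize(np.hstack([a[:,:],b[:440]]),(800,275)))
E
```

```text
[0.56957351 0.08179236 0.17254788] [ 1.79951105e+02  8.86986668e-02 -1.70307985e+00]
```

View pics/t1.png

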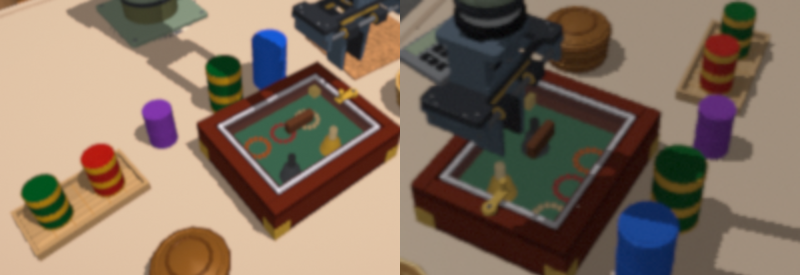

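Both tins stand in the tray (green 47,200; red 102,170). The pane, bells and tab are as they were. Checking TCP against the projection before descending.

```bash
python3 - <<'E'
from h import *
p=sense()["position"]
for n,o,sc,off in(("scene",(90,130),(1.25,1.25),0),("side",(230,120),(2.0,2.0),400)):
    print(n,[( (proj(cam(n),q)[0]-o)*sc+[off,0]).round() for q in (p,[p[0],p[1]+.03,p[2]],[.570,.081,.1015])])
E
```

```text
scene [array([343.,  59.]), array([355.,  52.]), array([339.,  90.])]
side [array([500., 135.]), array([487., 152.]), array([503., 176.])]
```

Request:
play_rows(
  steps=[
    {"jaw": 34,"x": 0,"y": 0,"z": -0.5,"ax": 0,"ay": 0,"az": 0},
    {"jaw": 34,"x": 0,"y": 0,"z": -1,"ax": 0,"ay": 0,"az": 0},
    {"jaw": 34,"x": 0,"y": 0,"z": -1.4,"ax": 0,"ay": 0,"az": 0},
    {"jaw": 34,"x": 0,"y": 0,"z": -1.6,"ax": 0,"ay": 0,"az": 0},
    {"jaw": 34,"x": 0,"y": 0,"z": -1.67,"ax": 0,"ay": 0,"az": 0},
    {"jaw": 34,"x": 0,"y": 0,"z": -1.67,"ax": 0,"ay": 0,"az": 0},
    {"jaw": 16,"x": 0,"y": 0,"z": -1.67,"ax": 0,"ay": 0,"az": 0},
    {"jaw": 5,"x": 0,"y": 0,"z": -1.67,"ax": 0,"ay": 0,"az": 0},
    {"jaw": 5,"x": 0,"y": 0,"z": -1.67,"ax": 0,"ay": 0,"az": 0},
    {"jaw": 5,"x": 0,"y": 0,"z": -1.67,"ax": 0,"ay": 0,"az": 0},
    {"jaw": 5,"x": 0,"y": 0,"z": -1.67,"ax": 0,"ay": 0,"az": 0},
  ],
)

```text
t: 14.1
position: [0.5704, 0.0825, 0.0903]
ee_rot: [-179.9, -0.1, -1.8]
contact_force: [1.2, 4.2, 3.4]
width: 0.085
grasp_force: 30.0
```

Request:
play_rows(
  steps=[
    {"jaw": 5,"x": -0.1,"y": 0.02,"z": 0,"ax": 0,"ay": 0,"az": 0},
    {"jaw": 5,"x": -0.2,"y": 0.05,"z": 0,"ax": 0,"ay": 0,"az": 0},
    {"jaw": 5,"x": -0.3,"y": 0.11,"z": 0,"ax": 0,"ay": 0,"az": 0},
    {"jaw": 5,"x": -0.38,"y": 0.17,"z": 0,"ax": 0,"ay": 0,"az": 0},
    {"jaw": 5,"x": -0.46,"y": 0.26,"z": 0,"ax": 0,"ay": 0,"az": 0},
    {"jaw": 5,"x": -0.52,"y": 0.35,"z": 0,"ax": 0,"ay": 0,"az": 0},
    {"jaw": 5,"x": -0.57,"y": 0.47,"z": 0,"ax": 0,"ay": 0,"az": 0},
    {"jaw": 5,"x": -0.59,"y": 0.55,"z": 0,"ax": 0,"ay": 0,"az": 0},
    {"jaw": 5,"x": -0.59,"y": 0.63,"z": 0,"ax": 0,"ay": 0,"az": 0},
    {"jaw": 5,"x": -0.59,"y": 0.63,"z": 0,"ax": 0,"ay": 0,"az": 0},
  ],
)

```text
t: 15.1
position: [0.536, 0.1117, 0.0897]
ee_rot: [179.8, 0.5, -1.8]
contact_force: [-7.1, -4.1, 11.5]
width: 0.08
grasp_force: 30.0
```

Request:
play_rows(
  steps=[
    {"jaw": 30,"x": 0,"y": 0,"z": 0,"ax": 0,"ay": 0,"az": 0},
    {"jaw": 30,"x": 0,"y": 0,"z": 0,"ax": 0,"ay": 0,"az": 0},
    {"jaw": 30,"x": 0,"y": 0,"z": 0.1,"ax": 0,"ay": 0,"az": 0},
    {"jaw": 30,"x": 0,"y": 0,"z": 0.6,"ax": 0,"ay": 0,"az": 0},
    {"jaw": 30,"x": 0,"y": -0.3,"z": 1.3,"ax": 0,"ay": 0,"az": 0},
    {"jaw": 40,"x": -0.5,"y": -1.2,"z": 2.2,"ax": 0,"ay": 0,"az": 0},
    {"jaw": 40,"x": -0.9,"y": -2,"z": 3.1,"ax": 0,"ay": 0,"az": 0},
    {"jaw": 40,"x": -0.9,"y": -2.5,"z": 3.6,"ax": 0,"ay": 0,"az": 0},
    {"jaw": 40,"x": -0.9,"y": -2.5,"z": 3.6,"ax": 0,"ay": 0,"az": 0},
    {"jaw": 40,"x": -0.9,"y": -2.5,"z": 3.6,"ax": 0,"ay": 0,"az": 0},
  ],
)

```text
t: 16.1
position: [0.4961, -0.0128, 0.2714]
ee_rot: [-180.0, -0.2, -1.9]
contact_force: [-0.5, -0.3, -0.3]
width: 0.438
grasp_force: 0.0
```

```bash
python3 - <<'E'
from h import *
snap("w3"); s=sense();print(s["position"],s["ee_rot"],s["t"])
i=cv2.imread("pics/w3.png")[0:240,130:450]; cv2.imwrite("pics/w3b.png",cv2.resize(i,(800,600),interpolation=cv2.INTER_CUBIC))
E
```

```text
[ 0.49546585 -0.01176412  0.26952708] [-1.79949172e+02 -1.83796195e-02 -1.86218993e+00] 16.15
```

View pics/w3b.png

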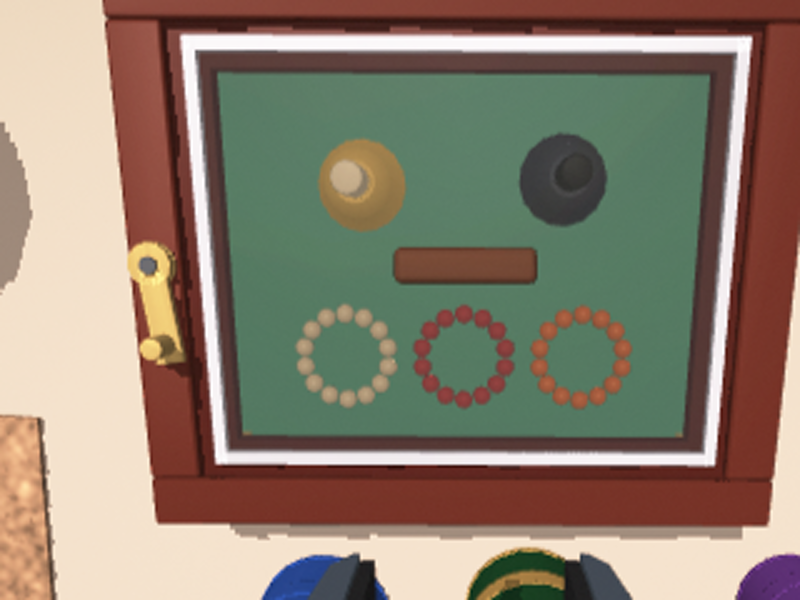

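The tab is turned along -x (pivot 148,264; pin 156,348), clear of the pane (left edge ~200). Bar centre is at (466,265), brass handle (347,178).

```bash
python3 - <<'E'
from h import *
W=load("w3"); k=lambda u,v:(130+u*.4,v*.4)
q,r=fitrect(.085,.11,.075,[(W,{0:k(180,36),1:k(752,37),2:k(716,467),3:k(217,466)})],[.55,0,0]);print("pane",q,r)
p,r=fitrect(.113,.138,.0765,[(W,{2:k(770,524),3:k(155,523)})],q);print("case2",p,r)
p,r=fitrect(.091,.116,.0765,[(W,{0:k(163,25),2:k(727,476),3:k(202,477)})],q);print("rim",p,r)
for n,z,u in [("bar",.099,k(466,265)),("brass",.066,k(347,178)),("brassmouth",.012,k(362,185)),("dark",.066,k(573,172)),("pivot",.0835,k(148,264)),("pintop",.1015,k(156,347)),("tabend",.0835,k(172,362)),("matcorner",.004,k(40,418))]: print(n,atz(W,u,z)[0].round(4))
E
```

```text
pane [ 0.56796314 -0.014165   -0.03552098] [0.7 0.5 1.1 0.8]
case2 [ 0.5689023  -0.01264343 -0.03647895] [0.3 0.3]
rim [ 0.56786557 -0.01351228 -0.03238058] [1.8 0.7 0.8]
bar [ 0.5687 -0.0141  0.099 ]
brass [0.6043 0.0339 0.066 ]
brassmouth [0.6049 0.0341 0.012 ]
dark [ 0.6034 -0.0594  0.066 ]
pivot [0.5731 0.1146 0.0835]
pintop [0.5417 0.1093 0.1015]
tabend [0.5334 0.1101 0.0835]
matcorner [0.4974 0.2102 0.004 ]
```

Request:
play_rows(
  steps=[
    {"jaw": 40,"x": 0.2,"y": -0.05,"z": -0.2,"ax": 0,"ay": 0,"az": 0.14},
    {"jaw": 40,"x": 0.4,"y": -0.05,"z": -0.4,"ax": 0,"ay": 0,"az": 0.28},
    {"jaw": 40,"x": 0.6,"y": -0.05,"z": -0.6,"ax": 0,"ay": 0,"az": 0.42},
    {"jaw": 40,"x": 0.8,"y": -0.05,"z": -0.8,"ax": 0,"ay": 0,"az": 0.56},
    {"jaw": 40,"x": 1,"y": -0.05,"z": -1,"ax": 0,"ay": 0,"az": 0.7},
    {"jaw": 40,"x": 1.1,"y": -0.05,"z": -1.2,"ax": 0,"ay": 0,"az": 0.84},
    {"jaw": 40,"x": 1.2,"y": -0.05,"z": -1.4,"ax": 0,"ay": 0,"az": 0.98},
    {"jaw": 40,"x": 1.3,"y": -0.05,"z": -1.6,"ax": 0,"ay": 0,"az": 1.12},
    {"jaw": 40,"x": 1.46,"y": -0.05,"z": -1.8,"ax": 0,"ay": 0,"az": 1.26},
    {"jaw": 40,"x": 1.46,"y": -0.05,"z": -2,"ax": 0,"ay": 0,"az": 1.4},
    {"jaw": 40,"x": 1.46,"y": -0.05,"z": -2.2,"ax": 0,"ay": 0,"az": 1.54},
    {"jaw": 40,"x": 1.46,"y": -0.05,"z": -2.4,"ax": 0,"ay": 0,"az": 1.568},
  ],
)

```text
t: 17.35
position: [0.5674, -0.0127, 0.1466]
ee_rot: [-179.7, -0.0, 88.2]
contact_force: [-0.7, -0.4, -0.2]
width: 0.438
grasp_force: 0.0
```

Request:
play_rows(
  steps=[
    {"jaw": 40,"x": 0,"y": 0,"z": -0.4,"ax": 0,"ay": 0,"az": 0},
    {"jaw": 40,"x": 0,"y": 0,"z": -0.4,"ax": 0,"ay": 0,"az": 0},
    {"jaw": 40,"x": 0,"y": 0,"z": -0.4,"ax": 0,"ay": 0,"az": 0},
  ],
)

```text
t: 17.65
position: [0.5679, -0.0137, 0.1286]
ee_rot: [-179.9, -0.0, 88.0]
contact_force: [0.6, 0.2, -0.9]
width: 0.441
grasp_force: 0.0
```

```bash
python3 - <<'E'
from h import *
s=sense();print(s["position"],s["ee_rot"],s["joint_pos"])
E
```

```text
[ 0.56793104 -0.01370213  0.12862403] [-1.79860611e+02 -1.80880417e-02  8.80252453e+01] [-2.55185200e+00  2.15795032e+01  9.77671481e+01  1.91131438e-02
  6.07929145e+01 -5.86466235e-01]
```

Request:
play_rows(
  steps=[
    {"jaw": 40,"x": 0.01,"y": 0,"z": -0.4,"ax": 0,"ay": 0,"az": 0},
    {"jaw": 40,"x": 0.01,"y": 0,"z": -0.7,"ax": 0,"ay": 0,"az": 0},
    {"jaw": 40,"x": 0.01,"y": 0,"z": -0.9,"ax": 0,"ay": 0,"az": 0},
    {"jaw": 30,"x": 0.01,"y": 0,"z": -0.97,"ax": 0,"ay": 0,"az": 0},
    {"jaw": 22,"x": 0.01,"y": 0,"z": -0.97,"ax": 0,"ay": 0,"az": 0},
    {"jaw": 10,"x": 0.01,"y": 0,"z": -0.97,"ax": 0,"ay": 0,"az": 0},
    {"jaw": 5,"x": 0.01,"y": 0,"z": -0.97,"ax": 0,"ay": 0,"az": 0},
    {"jaw": 5,"x": 0.01,"y": 0,"z": -0.97,"ax": 0,"ay": 0,"az": 0},
    {"jaw": 5,"x": 0.01,"y": 0,"z": -0.97,"ax": 0,"ay": 0,"az": 0},
    {"jaw": 5,"x": 0.01,"y": 0,"z": -0.97,"ax": 0,"ay": 0,"az": 0},
  ],
)

```text
t: 18.65
position: [0.5693, -0.0145, 0.082]
ee_rot: [179.9, -0.0, 88.0]
contact_force: [-1.6, 1.2, 5.9]
width: 0.15
grasp_force: 30.0
```

Request:
play_rows(
  steps=[
    {"jaw": 5,"x": 0,"y": 0,"z": 0.15,"ax": 0,"ay": 0,"az": 0},
    {"jaw": 5,"x": 0,"y": 0,"z": 0.4,"ax": 0,"ay": 0,"az": 0},
    {"jaw": 5,"x": 0,"y": 0,"z": 0.8,"ax": 0,"ay": 0,"az": 0},
    {"jaw": 5,"x": 0,"y": 0,"z": 1.3,"ax": 0,"ay": 0,"az": 0},
    {"jaw": 5,"x": 0,"y": 0.1,"z": 1.8,"ax": 0,"ay": 0,"az": 0},
    {"jaw": 5,"x": -0.2,"y": 0.5,"z": 2,"ax": 0,"ay": 0,"az": -0.01},
    {"jaw": 5,"x": -0.4,"y": 1,"z": 2,"ax": 0,"ay": 0,"az": -0.02},
    {"jaw": 5,"x": -0.7,"y": 1.6,"z": 2,"ax": 0,"ay": 0,"az": -0.03},
    {"jaw": 5,"x": -1,"y": 2.2,"z": 2,"ax": 0,"ay": 0,"az": -0.04},
    {"jaw": 5,"x": -1.3,"y": 2.8,"z": 2,"ax": 0,"ay": 0,"az": -0.05},
    {"jaw": 5,"x": -1.55,"y": 3.4,"z": 2,"ax": 0,"ay": 0,"az": -0.06},
    {"jaw": 5,"x": -1.8,"y": 4,"z": 2,"ax": 0,"ay": 0,"az": -0.069},
  ],
)

```text
t: 19.85
position: [0.4782, 0.1866, 0.1818]
ee_rot: [180.0, -0.0, 84.1]
contact_force: [0.1, -0.1, -2.6]
width: 0.152
grasp_force: 30.0
```

Request:
play_rows(
  steps=[
    {"jaw": 5,"x": -0.2,"y": 0.5,"z": 0,"ax": 0,"ay": 0,"az": 0},
    {"jaw": 5,"x": -0.4,"y": 1,"z": 0,"ax": 0,"ay": 0,"az": 0},
    {"jaw": 5,"x": -0.65,"y": 1.6,"z": 0,"ax": 0,"ay": 0,"az": 0},
    {"jaw": 5,"x": -0.9,"y": 2.2,"z": -0.2,"ax": 0,"ay": 0,"az": 0},
    {"jaw": 5,"x": -1.1,"y": 2.7,"z": -0.6,"ax": 0,"ay": 0,"az": 0},
    {"jaw": 5,"x": -1.2,"y": 2.96,"z": -1,"ax": 0,"ay": 0,"az": 0},
    {"jaw": 5,"x": -1.2,"y": 2.96,"z": -1.5,"ax": 0,"ay": 0,"az": 0},
    {"jaw": 5,"x": -1.2,"y": 2.96,"z": -2,"ax": 0,"ay": 0,"az": 0},
    {"jaw": 5,"x": -1.2,"y": 2.96,"z": -2.5,"ax": 0,"ay": 0,"az": 0},
    {"jaw": 5,"x": -1.2,"y": 2.96,"z": -2.8,"ax": 0,"ay": 0,"az": 0},
    {"jaw": 5,"x": -1.2,"y": 2.96,"z": -2.8,"ax": 0,"ay": 0,"az": 0},
    {"jaw": 5,"x": -1.2,"y": 2.96,"z": -2.8,"ax": 0,"ay": 0,"az": 0},
  ],
)

```text
t: 21.05
position: [0.4194, 0.3338, 0.0418]
ee_rot: [180.0, -0.0, 84.1]
contact_force: [-0.0, -0.1, -2.8]
width: 0.151
grasp_force: 30.0
```

Request:
play_rows(
  steps=[
    {"jaw": 5,"x": 0,"y": 0,"z": -0.2,"ax": 0,"ay": 0,"az": 0},
    {"jaw": 5,"x": 0,"y": 0,"z": -0.38,"ax": 0,"ay": 0,"az": 0},
    {"jaw": 5,"x": 0,"y": 0,"z": -0.47,"ax": 0,"ay": 0,"az": 0},
    {"jaw": 5,"x": 0,"y": 0,"z": -0.51,"ax": 0,"ay": 0,"az": 0},
    {"jaw": 5,"x": 0,"y": 0,"z": -0.53,"ax": 0,"ay": 0,"az": 0},
    {"jaw": 5,"x": 0,"y": 0,"z": -0.53,"ax": 0,"ay": 0,"az": 0},
  ],
)

```text
t: 21.65
position: [0.4185, 0.3332, 0.016]
ee_rot: [-180.0, 0.0, 84.1]
contact_force: [-3.1, -2.2, 7.0]
width: 0.15
grasp_force: 30.0
```

Request:
play_rows(
  steps=[
    {"jaw": 30,"x": 0,"y": 0,"z": 0,"ax": 0,"ay": 0,"az": 0},
    {"jaw": 30,"x": 0,"y": 0,"z": 0,"ax": 0,"ay": 0,"az": 0},
    {"jaw": 30,"x": 0,"y": 0,"z": 0.1,"ax": 0,"ay": 0,"az": 0},
    {"jaw": 30,"x": 0,"y": 0,"z": 0.6,"ax": 0,"ay": 0,"az": 0},
    {"jaw": 30,"x": 0,"y": 0,"z": 1.4,"ax": 0,"ay": 0,"az": 0},
    {"jaw": 30,"x": 0.2,"y": -0.3,"z": 2.3,"ax": 0,"ay": 0,"az": 0},
    {"jaw": 30,"x": 0.6,"y": -0.9,"z": 3.1,"ax": 0,"ay": 0,"az": 0.02},
    {"jaw": 30,"x": 1.1,"y": -1.7,"z": 3.6,"ax": 0,"ay": 0,"az": 0.04},
    {"jaw": 28,"x": 1.6,"y": -2.5,"z": 3.6,"ax": 0,"ay": 0,"az": 0.069},
    {"jaw": 28,"x": 2.1,"y": -3.3,"z": 3.6,"ax": 0,"ay": 0,"az": 0.069},
    {"jaw": 28,"x": 2.6,"y": -4.1,"z": 3.6,"ax": 0,"ay": 0,"az": 0.069},
    {"jaw": 28,"x": 3.1,"y": -4.9,"z": 3.6,"ax": 0,"ay": 0,"az": 0.069},
  ],
)

```text
t: 22.85
position: [0.5749, 0.0867, 0.1953]
ee_rot: [179.9, -0.0, 88.0]
contact_force: [0.5, 0.2, 0.2]
width: 0.308
grasp_force: 0.0
```

Request:
play_rows(
  steps=[
    {"jaw": 28,"x": 0.4,"y": -0.6,"z": -0.3,"ax": 0,"ay": 0,"az": 0},
    {"jaw": 28,"x": 0.62,"y": -1.08,"z": -0.8,"ax": 0,"ay": 0,"az": 0},
    {"jaw": 28,"x": 0.62,"y": -1.08,"z": -1.2,"ax": 0,"ay": 0,"az": 0},
    {"jaw": 28,"x": 0.62,"y": -1.08,"z": -1.2,"ax": 0,"ay": 0,"az": 0},
    {"jaw": 28,"x": 0.62,"y": -1.08,"z": -1.2,"ax": 0,"ay": 0,"az": 0},
    {"jaw": 28,"x": 0.62,"y": -1.08,"z": -1.2,"ax": 0,"ay": 0,"az": 0},
  ],
)

```text
t: 23.45
position: [0.6057, 0.0352, 0.1363]
ee_rot: [179.8, -0.0, 88.1]
contact_force: [0.2, -0.4, -0.0]
width: 0.306
grasp_force: 0.0
```

```bash
python3 - <<'E'
from h import *
s=sense();print(s["position"],s["ee_rot"])
S=read_camera("scene")[:,:,::-1]; cv2.imwrite("pics/s2.png",cv2.resize(S[120:320,220:480],(780,600),interpolation=cv2.INTER_CUBIC))
C=cam("scene");print([((proj(C,q)[0]-[220,120])*3).round() for q in (s["position"],[.6044,.034,.066])])
E
```

```text
[0.60567078 0.0351949  0.13626783] [ 1.79846749e+02 -1.68832719e-02  8.81023211e+01]
[array([419., 266.]), array([408., 335.])]
```

View pics/s2.png

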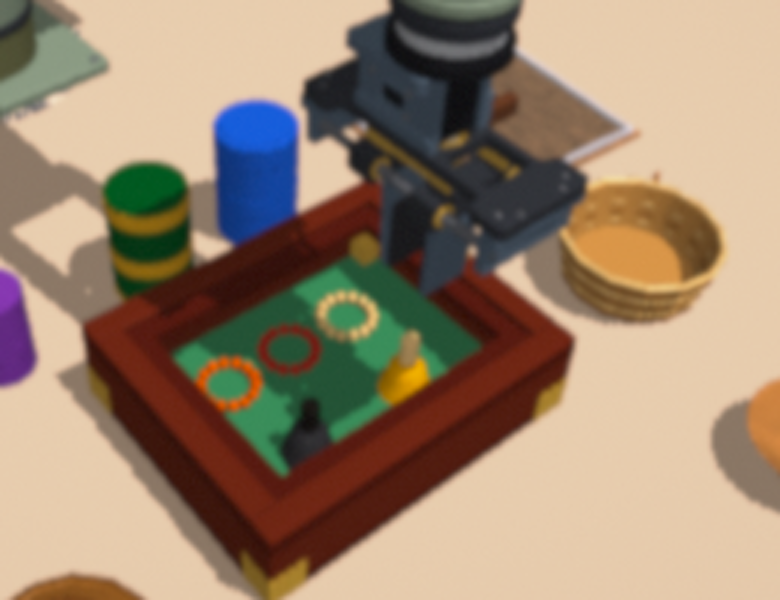

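The pane lies on the mat. The gripper is above the brass bell (handle top 410,338), inside the open case.

Request:
play_rows(
  steps=[
    {"jaw": 28,"x": -0.02,"y": -0.02,"z": -0.5,"ax": 0,"ay": 0,"az": 0},
    {"jaw": 28,"x": -0.02,"y": -0.02,"z": -0.9,"ax": 0,"ay": 0,"az": 0},
    {"jaw": 28,"x": -0.02,"y": -0.02,"z": -1.2,"ax": 0,"ay": 0,"az": 0},
    {"jaw": 28,"x": -0.02,"y": -0.02,"z": -1.5,"ax": 0,"ay": 0,"az": 0},
    {"jaw": 28,"x": -0.02,"y": -0.02,"z": -1.7,"ax": 0,"ay": 0,"az": 0},
    {"jaw": 28,"x": -0.02,"y": -0.02,"z": -1.82,"ax": 0,"ay": 0,"az": 0},
    {"jaw": 22,"x": -0.02,"y": -0.02,"z": -1.82,"ax": 0,"ay": 0,"az": 0},
    {"jaw": 16,"x": -0.02,"y": -0.02,"z": -1.82,"ax": 0,"ay": 0,"az": 0},
    {"jaw": 5,"x": -0.02,"y": -0.02,"z": -1.82,"ax": 0,"ay": 0,"az": 0},
    {"jaw": 5,"x": -0.02,"y": -0.02,"z": -1.82,"ax": 0,"ay": 0,"az": 0},
    {"jaw": 5,"x": -0.02,"y": -0.02,"z": -1.82,"ax": 0,"ay": 0,"az": 0},
    {"jaw": 5,"x": -0.02,"y": -0.02,"z": -1.82,"ax": 0,"ay": 0,"az": 0},
  ],
)

```text
t: 24.7
position: [0.6047, 0.0336, 0.0445]
ee_rot: [179.9, -0.0, 88.0]
contact_force: [0.6, 0.2, 3.8]
width: 0.143
grasp_force: 30.0
```

Request:
play_rows(
  steps=[
    {"jaw": 5,"x": 0,"y": 0,"z": 0.2,"ax": 0,"ay": 0,"az": 0},
    {"jaw": 5,"x": 0,"y": 0,"z": 0.6,"ax": 0,"ay": 0,"az": 0},
    {"jaw": 5,"x": 0,"y": 0,"z": 1.1,"ax": 0,"ay": 0,"az": 0},
    {"jaw": 5,"x": 0,"y": 0,"z": 1.6,"ax": 0,"ay": 0,"az": 0},
    {"jaw": 5,"x": 0,"y": 0.2,"z": 2,"ax": 0,"ay": 0,"az": 0},
    {"jaw": 5,"x": 0.05,"y": 0.7,"z": 2.2,"ax": 0,"ay": 0,"az": 0},
    {"jaw": 5,"x": 0.12,"y": 1.3,"z": 2.2,"ax": 0,"ay": 0,"az": 0},
    {"jaw": 5,"x": 0.2,"y": 2,"z": 2.2,"ax": 0,"ay": 0,"az": 0},
    {"jaw": 5,"x": 0.3,"y": 2.7,"z": 2.2,"ax": 0,"ay": 0,"az": 0},
    {"jaw": 5,"x": 0.35,"y": 3.4,"z": 2.2,"ax": 0,"ay": 0,"az": 0},
    {"jaw": 5,"x": 0.42,"y": 4.1,"z": 2.2,"ax": 0,"ay": 0,"az": 0},
    {"jaw": 5,"x": 0.49,"y": 4.87,"z": 2.2,"ax": 0,"ay": 0,"az": 0},
  ],
)

```text
t: 25.9
position: [0.6279, 0.2778, 0.1536]
ee_rot: [-179.9, 0.1, 88.0]
contact_force: [0.3, 0.8, -1.8]
width: 0.144
grasp_force: 30.0
```

Request:
play_rows(
  steps=[
    {"jaw": 5,"x": 0,"y": 0,"z": 0,"ax": 0,"ay": 0,"az": 0},
    {"jaw": 5,"x": 0,"y": 0,"z": -0.4,"ax": 0,"ay": 0,"az": 0},
    {"jaw": 5,"x": 0,"y": 0,"z": -0.9,"ax": 0,"ay": 0,"az": 0},
    {"jaw": 5,"x": 0,"y": 0,"z": -1.4,"ax": 0,"ay": 0,"az": 0},
    {"jaw": 5,"x": 0,"y": 0,"z": -1.8,"ax": 0,"ay": 0,"az": 0},
    {"jaw": 5,"x": 0,"y": 0,"z": -2.1,"ax": 0,"ay": 0,"az": 0},
    {"jaw": 5,"x": 0,"y": 0,"z": -2.1,"ax": 0,"ay": 0,"az": 0},
    {"jaw": 5,"x": 0,"y": 0,"z": -2.1,"ax": 0,"ay": 0,"az": 0},
  ],
)

```text
t: 26.7
position: [0.6287, 0.2768, 0.0492]
ee_rot: [180.0, -0.0, 88.0]
contact_force: [0.8, -0.1, -0.5]
width: 0.144
grasp_force: 30.0
```

Request:
play_rows(
  steps=[
    {"jaw": 5,"x": 0,"y": 0,"z": -0.08,"ax": 0,"ay": 0,"az": 0},
    {"jaw": 5,"x": 0,"y": 0,"z": -0.14,"ax": 0,"ay": 0,"az": 0},
    {"jaw": 5,"x": 0,"y": 0,"z": -0.17,"ax": 0,"ay": 0,"az": 0},
    {"jaw": 5,"x": 0,"y": 0,"z": -0.18,"ax": 0,"ay": 0,"az": 0},
    {"jaw": 5,"x": 0,"y": 0,"z": -0.18,"ax": 0,"ay": 0,"az": 0},
  ],
)

```text
t: 27.2
position: [0.6287, 0.2771, 0.0405]
ee_rot: [180.0, -0.0, 88.1]
contact_force: [-1.0, -0.4, 3.1]
width: 0.141
grasp_force: 30.0
```

Request:
play_rows(
  steps=[
    {"jaw": 28,"x": 0,"y": 0,"z": 0,"ax": 0,"ay": 0,"az": 0},
    {"jaw": 28,"x": 0,"y": 0,"z": 0,"ax": 0,"ay": 0,"az": 0},
    {"jaw": 28,"x": 0,"y": 0,"z": 0,"ax": 0,"ay": 0,"az": 0},
    {"jaw": 28,"x": 0,"y": 0,"z": 0.2,"ax": 0,"ay": 0,"az": 0},
    {"jaw": 28,"x": 0,"y": 0,"z": 0.6,"ax": 0,"ay": 0,"az": 0},
    {"jaw": 28,"x": 0,"y": 0,"z": 1.2,"ax": 0,"ay": 0,"az": 0},
    {"jaw": 40,"x": -0.3,"y": 0.1,"z": 2,"ax": 0,"ay": 0,"az": 0},
    {"jaw": 40,"x": -1.1,"y": 0.3,"z": 2.4,"ax": 0,"ay": 0,"az": -0.02},
    {"jaw": 40,"x": -1.9,"y": 0.5,"z": 2.4,"ax": 0,"ay": 0,"az": -0.04},
    {"jaw": 40,"x": -2.7,"y": 0.7,"z": 2.2,"ax": 0,"ay": 0,"az": -0.069},
    {"jaw": 40,"x": -3.5,"y": 0.9,"z": 1.9,"ax": 0,"ay": 0,"az": -0.069},
    {"jaw": 40,"x": -4.2,"y": 1.12,"z": 1.5,"ax": 0,"ay": 0,"az": -0.069},
  ],
)

```text
t: 28.4
position: [0.4172, 0.3337, 0.116]
ee_rot: [179.9, -0.1, 84.1]
contact_force: [0.3, 0.4, 0.3]
width: 0.436
grasp_force: 0.0
```

Request:
play_rows(
  steps=[
    {"jaw": 40,"x": 0,"y": 0,"z": 0,"ax": 0,"ay": 0,"az": 0},
    {"jaw": 40,"x": 0,"y": 0,"z": 0,"ax": 0,"ay": 0,"az": 0},
    {"jaw": 40,"x": 0,"y": 0,"z": 0,"ax": 0,"ay": 0,"az": 0},
  ],
)

```text
t: 28.7
position: [0.4202, 0.3337, 0.1159]
ee_rot: [179.9, -0.1, 84.1]
contact_force: [0.2, -0.5, -0.3]
width: 0.438
grasp_force: 0.0
```

```bash
python3 - <<'E'
from h import *
s=sense();print(s["position"],s["ee_rot"])
S=read_camera("scene")[:,:,::-1]; D=read_camera("side")[:,:,::-1]
a=cv2.resize(S[100:320,235:475],(480,440),interpolation=cv2.INTER_CUBIC); b=cv2.resize(D[220:400,170:370],(320,288),interpolation=cv2.INTER_CUBIC)
o=np.zeros((440,800,3),np.uint8); o[:,:480]=a; o[:288,480:]=b; cv2.imwrite("pics/s3.png",o)
E
```

```text
[0.42017676 0.33366327 0.11590846] [ 1.79850950e+02 -1.13123716e-01  8.40767038e+01]
```

View pics/s3.png

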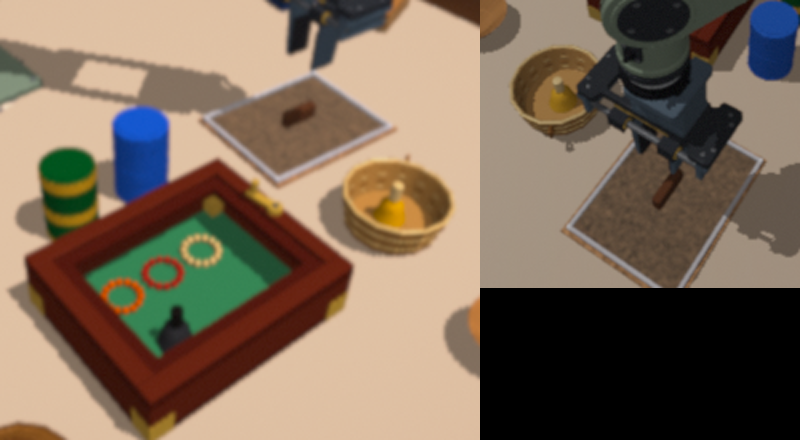

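The bell stands in the basket (397,190), the pane is on the mat, and the dark bell has not moved. Picking up the pane.

Request:
play_rows(
  steps=[
    {"jaw": 40,"x": -0.03,"y": 0,"z": -0.5,"ax": 0,"ay": 0,"az": 0},
    {"jaw": 40,"x": -0.03,"y": 0,"z": -1,"ax": 0,"ay": 0,"az": 0},
    {"jaw": 40,"x": -0.03,"y": 0,"z": -1.5,"ax": 0,"ay": 0,"az": 0},
    {"jaw": 40,"x": -0.03,"y": 0,"z": -1.8,"ax": 0,"ay": 0,"az": 0},
    {"jaw": 40,"x": -0.03,"y": 0,"z": -1.98,"ax": 0,"ay": 0,"az": 0},
    {"jaw": 30,"x": -0.03,"y": 0,"z": -1.98,"ax": 0,"ay": 0,"az": 0},
    {"jaw": 22,"x": -0.03,"y": 0,"z": -1.98,"ax": 0,"ay": 0,"az": 0},
    {"jaw": 5,"x": -0.03,"y": 0,"z": -1.98,"ax": 0,"ay": 0,"az": 0},
    {"jaw": 5,"x": -0.03,"y": 0,"z": -1.98,"ax": 0,"ay": 0,"az": 0},
    {"jaw": 5,"x": -0.03,"y": 0,"z": -1.98,"ax": 0,"ay": 0,"az": 0},
    {"jaw": 5,"x": -0.03,"y": 0,"z": -1.98,"ax": 0,"ay": 0,"az": 0},
  ],
)

```text
t: 29.9
position: [0.4178, 0.3335, 0.0167]
ee_rot: [179.9, -0.1, 84.1]
contact_force: [1.1, -0.7, 4.8]
width: 0.154
grasp_force: 30.0
```

Request:
play_rows(
  steps=[
    {"jaw": 5,"x": 0,"y": 0,"z": 0.15,"ax": 0,"ay": 0,"az": 0},
    {"jaw": 5,"x": 0,"y": 0,"z": 0.5,"ax": 0,"ay": 0,"az": 0},
    {"jaw": 5,"x": 0,"y": 0,"z": 1,"ax": 0,"ay": 0,"az": 0},
    {"jaw": 5,"x": 0,"y": 0,"z": 1.6,"ax": 0,"ay": 0,"az": 0},
    {"jaw": 5,"x": 0.1,"y": -0.2,"z": 2.2,"ax": 0,"ay": 0,"az": 0},
    {"jaw": 5,"x": 0.3,"y": -0.6,"z": 2.8,"ax": 0,"ay": 0,"az": 0.01},
    {"jaw": 5,"x": 0.5,"y": -1.1,"z": 3.2,"ax": 0,"ay": 0,"az": 0.02},
    {"jaw": 5,"x": 0.75,"y": -1.7,"z": 3.3,"ax": 0,"ay": 0,"az": 0.03},
    {"jaw": 5,"x": 1,"y": -2.3,"z": 3.3,"ax": 0,"ay": 0,"az": 0.04},
    {"jaw": 5,"x": 1.25,"y": -2.9,"z": 3.3,"ax": 0,"ay": 0,"az": 0.05},
    {"jaw": 5,"x": 1.5,"y": -3.5,"z": 3.3,"ax": 0,"ay": 0,"az": 0.06},
    {"jaw": 5,"x": 1.75,"y": -4.1,"z": 3.3,"ax": 0,"ay": 0,"az": 0.068},
  ],
)

```text
t: 31.1
position: [0.5037, 0.1268, 0.1803]
ee_rot: [-179.9, 0.0, 88.0]
contact_force: [1.2, 0.1, -2.9]
width: 0.152
grasp_force: 30.0
```

Request:
play_rows(
  steps=[
    {"jaw": 5,"x": 0.25,"y": -0.6,"z": 0,"ax": 0,"ay": 0,"az": 0},
    {"jaw": 5,"x": 0.5,"y": -1.2,"z": 0,"ax": 0,"ay": 0,"az": 0},
    {"jaw": 5,"x": 0.75,"y": -1.8,"z": 0,"ax": 0,"ay": 0,"az": 0},
    {"jaw": 5,"x": 1,"y": -2.3,"z": 0,"ax": 0,"ay": 0,"az": 0},
    {"jaw": 5,"x": 1.2,"y": -2.7,"z": -0.1,"ax": 0,"ay": 0,"az": 0},
    {"jaw": 5,"x": 1.28,"y": -2.86,"z": -0.4,"ax": 0,"ay": 0,"az": 0},
    {"jaw": 5,"x": 1.28,"y": -2.86,"z": -0.8,"ax": 0,"ay": 0,"az": 0},
    {"jaw": 5,"x": 1.28,"y": -2.86,"z": -1.2,"ax": 0,"ay": 0,"az": 0},
    {"jaw": 5,"x": 1.28,"y": -2.86,"z": -1.6,"ax": 0,"ay": 0,"az": 0},
    {"jaw": 5,"x": 1.28,"y": -2.86,"z": -1.6,"ax": 0,"ay": 0,"az": 0},
    {"jaw": 5,"x": 1.28,"y": -2.86,"z": -1.6,"ax": 0,"ay": 0,"az": 0},
  ],
)

```text
t: 32.2
position: [0.568, -0.0148, 0.1006]
ee_rot: [-179.9, -0.0, 88.0]
contact_force: [-0.0, -0.7, -2.0]
width: 0.151
grasp_force: 30.0
```

```bash
python3 - <<'E'
from h import *
s=sense();print(s["position"],s["ee_rot"],s["contact_force"])
E
```

```text
[ 0.56797431 -0.01479771  0.10059611] [-1.79916005e+02 -7.98069624e-03  8.79996068e+01] [-0.03377787 -0.7140041  -2.02354747]
```

Request:
play_rows(
  steps=[
    {"jaw": 5,"x": 0.02,"y": 0,"z": -0.1,"ax": 0,"ay": 0,"az": 0},
    {"jaw": 5,"x": 0.02,"y": 0,"z": -0.2,"ax": 0,"ay": 0,"az": 0},
    {"jaw": 5,"x": 0.02,"y": 0,"z": -0.29,"ax": 0,"ay": 0,"az": 0},
    {"jaw": 5,"x": 0.02,"y": 0,"z": -0.34,"ax": 0,"ay": 0,"az": 0},
    {"jaw": 5,"x": 0.02,"y": 0,"z": -0.37,"ax": 0,"ay": 0,"az": 0},
    {"jaw": 5,"x": 0.02,"y": 0,"z": -0.37,"ax": 0,"ay": 0,"az": 0},
  ],
)

```text
t: 32.8
position: [0.5693, -0.015, 0.0827]
ee_rot: [180.0, -0.0, 88.0]
contact_force: [-2.5, 0.2, 0.9]
width: 0.15
grasp_force: 30.0
```

Request:
play_rows(
  steps=[
    {"jaw": 5,"x": 0,"y": 0,"z": -0.02,"ax": 0,"ay": 0,"az": 0},
    {"jaw": 5,"x": 0,"y": 0,"z": -0.02,"ax": 0,"ay": 0,"az": 0},
    {"jaw": 30,"x": 0,"y": 0,"z": -0.02,"ax": 0,"ay": 0,"az": 0},
    {"jaw": 30,"x": 0,"y": 0,"z": -0.02,"ax": 0,"ay": 0,"az": 0},
    {"jaw": 30,"x": 0,"y": 0,"z": 0.05,"ax": 0,"ay": 0,"az": 0},
    {"jaw": 30,"x": 0,"y": 0,"z": 0.5,"ax": 0,"ay": 0,"az": 0},
    {"jaw": 30,"x": -0.05,"y": 0,"z": 1.2,"ax": 0,"ay": 0,"az": 0},
    {"jaw": 26,"x": -0.2,"y": 0.7,"z": 1.4,"ax": 0,"ay": 0,"az": 0},
    {"jaw": 26,"x": -0.4,"y": 1.6,"z": 1.4,"ax": 0,"ay": 0,"az": 0},
    {"jaw": 26,"x": -0.55,"y": 2.49,"z": 1.3,"ax": 0,"ay": 0,"az": 0},
    {"jaw": 26,"x": -0.55,"y": 2.49,"z": 1.3,"ax": 0,"ay": 0,"az": 0},
    {"jaw": 26,"x": -0.55,"y": 2.49,"z": 1.3,"ax": 0,"ay": 0,"az": 0},
  ],
)

```text
t: 34.0
position: [0.5419, 0.1103, 0.1472]
ee_rot: [180.0, 0.0, 88.1]
contact_force: [-0.2, -0.7, -0.6]
width: 0.285
grasp_force: 0.0
```

```bash
python3 - <<'E'
from h import *
s=sense();print(s["position"],s["ee_rot"],s["width"])
S=read_camera("scene")[:,:,::-1]; D=read_camera("side")[:,:,::-1]
a=cv2.resize(S[130:300,235:435],(400,340),interpolation=cv2.INTER_CUBIC); b=cv2.resize(D[145:265,225:365],(400,340),interpolation=cv2.INTER_CUBIC)
cv2.imwrite("pics/s4.png",np.hstack([a,b]))
E
```

```text
[0.54187601 0.11026978 0.14724751] [1.79983722e+02 2.85833276e-02 8.81346993e+01] 0.2846345010137587
```

View pics/s4.png

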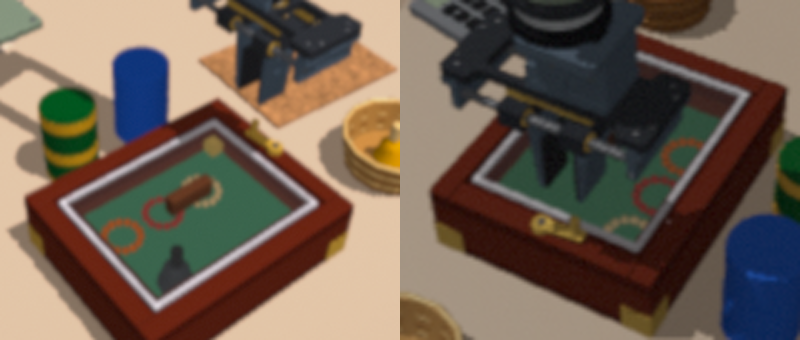

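The pane lies in its frame. The gripper is above the tab's pin (scene 258,133).

Request:
play_rows(
  steps=[
    {"jaw": 26,"x": 0,"y": 0,"z": -0.4,"ax": 0,"ay": 0,"az": 0},
    {"jaw": 26,"x": 0,"y": 0,"z": -0.8,"ax": 0,"ay": 0,"az": 0},
    {"jaw": 26,"x": 0,"y": 0,"z": -1.05,"ax": 0,"ay": 0,"az": 0},
    {"jaw": 26,"x": 0,"y": 0,"z": -1.13,"ax": 0,"ay": 0,"az": 0},
    {"jaw": 26,"x": 0,"y": 0,"z": -1.13,"ax": 0,"ay": 0,"az": 0},
    {"jaw": 16,"x": 0,"y": 0,"z": -1.13,"ax": 0,"ay": 0,"az": 0},
    {"jaw": 5,"x": 0,"y": 0,"z": -1.13,"ax": 0,"ay": 0,"az": 0},
    {"jaw": 5,"x": 0,"y": 0,"z": -1.13,"ax": 0,"ay": 0,"az": 0},
    {"jaw": 5,"x": 0,"y": 0,"z": -1.13,"ax": 0,"ay": 0,"az": 0},
    {"jaw": 5,"x": 0,"y": 0,"z": -1.13,"ax": 0,"ay": 0,"az": 0},
  ],
)

```text
t: 35.1
position: [0.541, 0.1095, 0.0913]
ee_rot: [-179.9, 0.0, 88.0]
contact_force: [-5.5, -0.6, 5.8]
width: 0.084
grasp_force: 30.0
```

Request:
play_rows(
  steps=[
    {"jaw": 5,"x": 0.02,"y": -0.11,"z": 0,"ax": 0,"ay": 0,"az": 0},
    {"jaw": 5,"x": 0.06,"y": -0.19,"z": 0,"ax": 0,"ay": 0,"az": 0},
    {"jaw": 5,"x": 0.12,"y": -0.29,"z": 0,"ax": 0,"ay": 0,"az": 0},
    {"jaw": 5,"x": 0.2,"y": -0.37,"z": 0,"ax": 0,"ay": 0,"az": 0},
    {"jaw": 5,"x": 0.29,"y": -0.44,"z": 0,"ax": 0,"ay": 0,"az": 0},
    {"jaw": 5,"x": 0.38,"y": -0.49,"z": 0,"ax": 0,"ay": 0,"az": 0},
    {"jaw": 5,"x": 0.5,"y": -0.53,"z": 0,"ax": 0,"ay": 0,"az": 0},
    {"jaw": 5,"x": 0.61,"y": -0.545,"z": 0,"ax": 0,"ay": 0,"az": 0},
    {"jaw": 5,"x": 0.61,"y": -0.545,"z": 0,"ax": 0,"ay": 0,"az": 0},
    {"jaw": 5,"x": 0.61,"y": -0.545,"z": 0,"ax": 0,"ay": 0,"az": 0},
  ],
)

```text
t: 36.1
position: [0.5716, 0.0788, 0.0911]
ee_rot: [-179.9, 0.4, 88.1]
contact_force: [-3.8, -10.6, 4.7]
width: 0.084
grasp_force: 30.0
```

Request:
play_rows(
  steps=[
    {"jaw": 26,"x": 0,"y": 0,"z": 0,"ax": 0,"ay": 0,"az": 0},
    {"jaw": 26,"x": 0,"y": 0,"z": 0,"ax": 0,"ay": 0,"az": 0},
    {"jaw": 26,"x": 0,"y": 0,"z": 0.2,"ax": 0,"ay": 0,"az": 0},
    {"jaw": 26,"x": 0,"y": 0,"z": 0.8,"ax": 0,"ay": 0,"az": -0.1},
    {"jaw": 30,"x": -0.2,"y": -0.2,"z": 1.5,"ax": 0,"ay": 0,"az": -0.24},
    {"jaw": 30,"x": -0.4,"y": -0.4,"z": 2,"ax": 0,"ay": 0,"az": -0.38},
    {"jaw": 30,"x": -0.6,"y": -0.6,"z": 2.4,"ax": 0,"ay": 0,"az": -0.52},
    {"jaw": 30,"x": -0.8,"y": -0.8,"z": 2.8,"ax": 0,"ay": 0,"az": -0.66},
    {"jaw": 30,"x": -1,"y": -1,"z": 3.2,"ax": 0,"ay": 0,"az": -0.8},
    {"jaw": 40,"x": -1.2,"y": -1.2,"z": 3.6,"ax": 0,"ay": 0,"az": -0.94},
    {"jaw": 40,"x": -1.4,"y": -1.4,"z": 3.6,"ax": 0,"ay": 0,"az": -1.08},
    {"jaw": 40,"x": -1.53,"y": -1.8,"z": 3.6,"ax": 0,"ay": 0,"az": -1.22},
  ],
)

```text
t: 37.3
position: [0.496, -0.0071, 0.2725]
ee_rot: [180.0, -0.2, 17.9]
contact_force: [0.0, 0.6, -0.1]
width: 0.438
grasp_force: 0.0
```

Request:
play_rows(
  steps=[
    {"jaw": 40,"x": 0,"y": 0,"z": 0,"ax": 0,"ay": 0,"az": -0.14},
    {"jaw": 40,"x": 0,"y": 0,"z": 0,"ax": 0,"ay": 0,"az": -0.28},
    {"jaw": 40,"x": 0,"y": 0,"z": 0,"ax": 0,"ay": 0,"az": -0.348},
    {"jaw": 40,"x": 0,"y": 0,"z": 0,"ax": 0,"ay": 0,"az": -0.348},
    {"jaw": 40,"x": 0,"y": 0,"z": 0,"ax": 0,"ay": 0,"az": -0.348},
  ],
)

```text
t: 37.8
position: [0.4962, -0.0075, 0.2713]
ee_rot: [-180.0, -0.1, -1.7]
contact_force: [0.0, -0.3, 0.3]
width: 0.44
grasp_force: 0.0
```

```bash
python3 - <<'E'
from h import *
snap("w5"); s=sense();print(s["position"],s["ee_rot"],s["t"])
i=cv2.imread("pics/w5.png")[0:240,130:450]; cv2.imwrite("pics/w5b.png",cv2.resize(i,(800,600),interpolation=cv2.INTER_CUBIC))
E
```

```text
[ 0.49612738 -0.00751031  0.27111237] [-1.79999214e+02 -4.64898954e-02 -1.75467208e+00] 37.85
```

View pics/w5b.png

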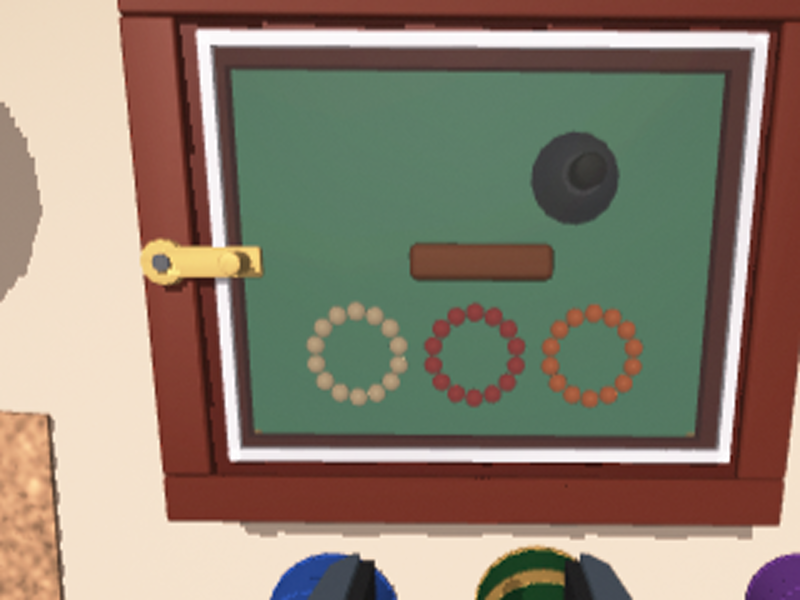

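The pane is flat in its frame, the tab is back over the glass (pin 233,262), and the dark bell is unmoved. Fetching red.

Request:
play_rows(
  steps=[
    {"jaw": 70,"x": -0.2,"y": -0.7,"z": 0,"ax": 0,"ay": 0,"az": 0.02},
    {"jaw": 70,"x": -0.4,"y": -1.5,"z": -0.3,"ax": 0,"ay": 0,"az": 0.04},
    {"jaw": 70,"x": -0.6,"y": -2.3,"z": -0.7,"ax": 0,"ay": 0,"az": 0.06},
    {"jaw": 70,"x": -0.8,"y": -3.1,"z": -1.1,"ax": 0,"ay": 0,"az": 0.08},
    {"jaw": 70,"x": -1,"y": -3.9,"z": -1.5,"ax": 0,"ay": 0,"az": 0.08},
    {"jaw": 70,"x": -1.2,"y": -4.7,"z": -1.9,"ax": 0,"ay": 0,"az": 0.08},
    {"jaw": 70,"x": -1.4,"y": -5.5,"z": -2.2,"ax": 0,"ay": 0,"az": 0.08},
    {"jaw": 70,"x": -1.516,"y": -5.98,"z": -2.5,"ax": 0,"ay": 0,"az": 0.08},
    {"jaw": 70,"x": -1.516,"y": -5.98,"z": -2.8,"ax": 0,"ay": 0,"az": 0.08},
    {"jaw": 70,"x": -1.516,"y": -5.98,"z": -2.8,"ax": 0,"ay": 0,"az": 0.08},
    {"jaw": 70,"x": -1.516,"y": -5.98,"z": -2.8,"ax": 0,"ay": 0,"az": 0.08},
  ],
)

```text
t: 38.95
position: [0.4203, -0.3066, 0.1309]
ee_rot: [-180.0, 0.0, 2.8]
contact_force: [0.1, -0.0, 0.3]
width: 0.765
grasp_force: 0.0
```

```bash
python3 - <<'E'
from h import *
W=load("w5"); k=lambda u,v:(130+u*.4,v*.4)
print(fitrect(.085,.11,.075,[(W,{0:k(196,32),1:k(770,35),2:k(731,463),3:k(229,460)})],[.55,0,0]),atz(W,k(482,262),.099),atz(W,k(588,171),.066),atz(W,k(161,262),.0835),atz(W,k(231,262),.1015))
E
```

```text
(array([ 0.56860276, -0.01495361, -0.03609525]), array([0.8, 0.6, 1. , 0.7])) [[ 0.5691337  -0.01481915  0.099     ]] [[ 0.60314858 -0.05991722  0.066     ]] [[0.57283532 0.11459928 0.0835    ]] [[0.57221324 0.08152136 0.1015    ]]
```

Request:
play_rows(
  steps=[
    {"jaw": 70,"x": 0,"y": 0,"z": -0.5,"ax": 0,"ay": 0,"az": 0},
    {"jaw": 70,"x": 0,"y": 0,"z": -1,"ax": 0,"ay": 0,"az": 0},
    {"jaw": 70,"x": 0,"y": 0,"z": -1.4,"ax": 0,"ay": 0,"az": 0},
    {"jaw": 70,"x": 0,"y": 0,"z": -1.6,"ax": 0,"ay": 0,"az": 0},
    {"jaw": 62,"x": 0,"y": 0,"z": -1.6,"ax": 0,"ay": 0,"az": 0},
    {"jaw": 40,"x": 0,"y": 0,"z": -1.6,"ax": 0,"ay": 0,"az": 0},
    {"jaw": 40,"x": 0,"y": 0,"z": -1.6,"ax": 0,"ay": 0,"az": 0},
    {"jaw": 40,"x": 0,"y": 0,"z": -1.6,"ax": 0,"ay": 0,"az": 0},
    {"jaw": 40,"x": 0,"y": 0,"z": -1.6,"ax": 0,"ay": 0,"az": 0},
    {"jaw": 40,"x": 0,"y": 0,"z": -1.6,"ax": 0,"ay": 0,"az": 0},
  ],
)

```text
t: 39.95
position: [0.4211, -0.3072, 0.052]
ee_rot: [179.9, -0.1, 2.7]
contact_force: [-0.1, 1.7, 6.6]
width: 0.564
grasp_force: 30.0
```

Request:
play_rows(
  steps=[
    {"jaw": 40,"x": 0,"y": 0,"z": 0.3,"ax": 0,"ay": 0,"az": 0},
    {"jaw": 40,"x": 0,"y": 0,"z": 0.9,"ax": 0,"ay": 0,"az": 0},
    {"jaw": 40,"x": 0,"y": 0,"z": 1.6,"ax": 0,"ay": 0,"az": 0},
    {"jaw": 40,"x": 0.05,"y": 0.2,"z": 2.3,"ax": 0,"ay": 0,"az": 0},
    {"jaw": 40,"x": 0.2,"y": 0.7,"z": 2.8,"ax": 0,"ay": 0,"az": 0},
    {"jaw": 40,"x": 0.4,"y": 1.4,"z": 3,"ax": 0,"ay": 0,"az": -0.02},
    {"jaw": 40,"x": 0.6,"y": 2.1,"z": 3,"ax": 0,"ay": 0,"az": -0.04},
    {"jaw": 40,"x": 0.8,"y": 2.8,"z": 3,"ax": 0,"ay": 0,"az": -0.06},
    {"jaw": 40,"x": 1,"y": 3.5,"z": 3,"ax": 0,"ay": 0,"az": -0.08},
    {"jaw": 40,"x": 1.2,"y": 4.2,"z": 3,"ax": 0,"ay": 0,"az": -0.08},
    {"jaw": 40,"x": 1.4,"y": 4.9,"z": 3,"ax": 0,"ay": 0,"az": -0.08},
    {"jaw": 40,"x": 1.6,"y": 5.6,"z": 3,"ax": 0,"ay": 0,"az": -0.08},
  ],
)

```text
t: 41.15
position: [0.5, -0.0254, 0.2006]
ee_rot: [180.0, 0.0, -1.8]
contact_force: [0.4, 0.4, -1.1]
width: 0.565
grasp_force: 30.0
```

Request:
play_rows(
  steps=[
    {"jaw": 40,"x": 0.2,"y": 0.7,"z": 0,"ax": 0,"ay": 0,"az": 0},
    {"jaw": 40,"x": 0.38,"y": 1.3,"z": 0,"ax": 0,"ay": 0,"az": 0},
    {"jaw": 40,"x": 0.46,"y": 1.68,"z": 0,"ax": 0,"ay": 0,"az": 0},
    {"jaw": 40,"x": 0.46,"y": 1.68,"z": -0.3,"ax": 0,"ay": 0,"az": 0},
    {"jaw": 40,"x": 0.46,"y": 1.68,"z": -0.8,"ax": 0,"ay": 0,"az": 0},
    {"jaw": 40,"x": 0.46,"y": 1.68,"z": -1.2,"ax": 0,"ay": 0,"az": 0},
    {"jaw": 40,"x": 0.46,"y": 1.68,"z": -1.4,"ax": 0,"ay": 0,"az": 0},
    {"jaw": 40,"x": 0.46,"y": 1.68,"z": -1.4,"ax": 0,"ay": 0,"az": 0},
    {"jaw": 40,"x": 0.46,"y": 1.68,"z": -1.4,"ax": 0,"ay": 0,"az": 0},
  ],
)

```text
t: 42.05
position: [0.5237, 0.0572, 0.1313]
ee_rot: [180.0, -0.1, -1.9]
contact_force: [-0.0, 0.2, -1.4]
width: 0.568
grasp_force: 30.0
```

```bash
python3 - <<'E'
from h import *
s=sense();print(s["position"],s["ee_rot"],s["contact_force"])
E
```

```text
[0.52365175 0.05719906 0.13131637] [ 1.79997714e+02 -5.67896441e-02 -1.85619127e+00] [-0.01813091  0.23805503 -1.43047613]
```

Lower about 10.5 mm.

Request:
play_rows(
  steps=[
    {"jaw": 40,"x": 0,"y": -0.01,"z": -0.1,"ax": 0,"ay": 0,"az": 0},
    {"jaw": 40,"x": 0,"y": -0.01,"z": -0.17,"ax": 0,"ay": 0,"az": 0},
    {"jaw": 40,"x": 0,"y": -0.01,"z": -0.2,"ax": 0,"ay": 0,"az": 0},
    {"jaw": 40,"x": 0,"y": -0.01,"z": -0.21,"ax": 0,"ay": 0,"az": 0},
    {"jaw": 40,"x": 0,"y": -0.01,"z": -0.21,"ax": 0,"ay": 0,"az": 0},
  ],
)

```text
t: 42.55
position: [0.5232, 0.0568, 0.121]
ee_rot: [180.0, -0.0, -1.8]
contact_force: [-2.3, 0.4, 4.7]
width: 0.562
grasp_force: 30.0
```

Request:
play_rows(
  steps=[
    {"jaw": 64,"x": 0,"y": 0,"z": 0,"ax": 0,"ay": 0,"az": 0},
    {"jaw": 64,"x": 0,"y": 0,"z": 0,"ax": 0,"ay": 0,"az": 0},
    {"jaw": 70,"x": 0,"y": 0,"z": 0,"ax": 0,"ay": 0,"az": 0},
    {"jaw": 70,"x": 0,"y": 0,"z": 0.3,"ax": 0,"ay": 0,"az": 0},
    {"jaw": 70,"x": 0,"y": 0,"z": 0.9,"ax": 0,"ay": 0,"az": 0},
    {"jaw": 70,"x": 0,"y": -0.2,"z": 1.5,"ax": 0,"ay": 0,"az": 0},
    {"jaw": 70,"x": -0.2,"y": -0.9,"z": 1.7,"ax": 0,"ay": 0,"az": 0},
    {"jaw": 70,"x": -0.4,"y": -1.8,"z": 1.7,"ax": 0,"ay": 0,"az": 0.02},
    {"jaw": 70,"x": -0.6,"y": -2.7,"z": 1.7,"ax": 0,"ay": 0,"az": 0.04},
    {"jaw": 70,"x": -0.8,"y": -3.6,"z": 1.7,"ax": 0,"ay": 0,"az": 0.06},
    {"jaw": 70,"x": -1,"y": -4.5,"z": 1.7,"ax": 0,"ay": 0,"az": 0.08},
    {"jaw": 70,"x": -1.2,"y": -5.4,"z": 1.7,"ax": 0,"ay": 0,"az": 0.08},
  ],
)

```text
t: 43.75
position: [0.4626, -0.2149, 0.2052]
ee_rot: [180.0, -0.0, 2.8]
contact_force: [0.8, -0.5, 0.0]
width: 0.769
grasp_force: 0.0
```

Request:
play_rows(
  steps=[
    {"jaw": 70,"x": -0.2,"y": -0.9,"z": -0.2,"ax": 0,"ay": 0,"az": 0},
    {"jaw": 70,"x": -0.4,"y": -1.8,"z": -0.6,"ax": 0,"ay": 0,"az": 0},
    {"jaw": 70,"x": -0.6,"y": -2.7,"z": -1,"ax": 0,"ay": 0,"az": 0},
    {"jaw": 70,"x": -0.77,"y": -3.68,"z": -1.4,"ax": 0,"ay": 0,"az": 0},
    {"jaw": 70,"x": -0.77,"y": -3.68,"z": -1.5,"ax": 0,"ay": 0,"az": 0},
    {"jaw": 70,"x": -0.77,"y": -3.68,"z": -1.5,"ax": 0,"ay": 0,"az": 0},
    {"jaw": 70,"x": -0.77,"y": -3.68,"z": -1.5,"ax": 0,"ay": 0,"az": 0},
  ],
)

```text
t: 44.45
position: [0.4249, -0.3963, 0.1304]
ee_rot: [-180.0, -0.0, 2.8]
contact_force: [-0.4, -0.0, -0.3]
width: 0.767
grasp_force: 0.0
```

Request:
play_rows(
  steps=[
    {"jaw": 70,"x": -0.01,"y": -0.01,"z": -0.5,"ax": 0,"ay": 0,"az": 0},
    {"jaw": 70,"x": -0.01,"y": -0.01,"z": -1,"ax": 0,"ay": 0,"az": 0},
    {"jaw": 70,"x": -0.01,"y": -0.01,"z": -1.4,"ax": 0,"ay": 0,"az": 0},
    {"jaw": 70,"x": -0.01,"y": -0.01,"z": -1.6,"ax": 0,"ay": 0,"az": 0},
    {"jaw": 62,"x": -0.01,"y": -0.01,"z": -1.6,"ax": 0,"ay": 0,"az": 0},
    {"jaw": 40,"x": -0.01,"y": -0.01,"z": -1.6,"ax": 0,"ay": 0,"az": 0},
    {"jaw": 40,"x": -0.01,"y": -0.01,"z": -1.6,"ax": 0,"ay": 0,"az": 0},
    {"jaw": 40,"x": -0.01,"y": -0.01,"z": -1.6,"ax": 0,"ay": 0,"az": 0},
    {"jaw": 40,"x": -0.01,"y": -0.01,"z": -1.6,"ax": 0,"ay": 0,"az": 0},
    {"jaw": 40,"x": -0.01,"y": -0.01,"z": -1.6,"ax": 0,"ay": 0,"az": 0},
  ],
)

```text
t: 45.45
position: [0.425, -0.398, 0.0516]
ee_rot: [179.9, -0.1, 2.7]
contact_force: [1.5, 2.8, 6.3]
width: 0.562
grasp_force: 30.0
```

Request:
play_rows(
  steps=[
    {"jaw": 40,"x": 0,"y": 0,"z": 0.3,"ax": 0,"ay": 0,"az": 0},
    {"jaw": 40,"x": 0,"y": 0,"z": 0.9,"ax": 0,"ay": 0,"az": 0},
    {"jaw": 40,"x": 0,"y": 0,"z": 1.6,"ax": 0,"ay": 0,"az": 0},
    {"jaw": 40,"x": 0.05,"y": 0.2,"z": 2.3,"ax": 0,"ay": 0,"az": 0},
    {"jaw": 40,"x": 0.2,"y": 0.7,"z": 2.8,"ax": 0,"ay": 0,"az": 0},
    {"jaw": 40,"x": 0.4,"y": 1.4,"z": 3,"ax": 0,"ay": 0,"az": -0.02},
    {"jaw": 40,"x": 0.6,"y": 2.1,"z": 3,"ax": 0,"ay": 0,"az": -0.04},
    {"jaw": 40,"x": 0.8,"y": 2.8,"z": 3,"ax": 0,"ay": 0,"az": -0.06},
    {"jaw": 40,"x": 1,"y": 3.5,"z": 3,"ax": 0,"ay": 0,"az": -0.08},
    {"jaw": 40,"x": 1.2,"y": 4.2,"z": 3,"ax": 0,"ay": 0,"az": -0.08},
    {"jaw": 40,"x": 1.4,"y": 4.9,"z": 3,"ax": 0,"ay": 0,"az": -0.08},
    {"jaw": 40,"x": 1.6,"y": 5.6,"z": 3,"ax": 0,"ay": 0,"az": -0.08},
  ],
)

```text
t: 46.65
position: [0.5041, -0.1165, 0.2001]
ee_rot: [180.0, 0.0, -1.9]
contact_force: [0.8, -0.0, -0.7]
width: 0.562
grasp_force: 30.0
```

Request:
play_rows(
  steps=[
    {"jaw": 40,"x": 0.18,"y": 0.5,"z": 0,"ax": 0,"ay": 0,"az": 0},
    {"jaw": 40,"x": 0.33,"y": 0.87,"z": 0,"ax": 0,"ay": 0,"az": 0},
    {"jaw": 40,"x": 0.33,"y": 0.87,"z": 0,"ax": 0,"ay": 0,"az": 0},
    {"jaw": 40,"x": 0.33,"y": 0.87,"z": -0.3,"ax": 0,"ay": 0,"az": 0},
    {"jaw": 40,"x": 0.33,"y": 0.87,"z": -0.8,"ax": 0,"ay": 0,"az": 0},
    {"jaw": 40,"x": 0.33,"y": 0.87,"z": -1.2,"ax": 0,"ay": 0,"az": 0},
    {"jaw": 40,"x": 0.33,"y": 0.87,"z": -1.4,"ax": 0,"ay": 0,"az": 0},
    {"jaw": 40,"x": 0.33,"y": 0.87,"z": -1.4,"ax": 0,"ay": 0,"az": 0},
    {"jaw": 40,"x": 0.33,"y": 0.87,"z": -1.4,"ax": 0,"ay": 0,"az": 0},
  ],
)

```text
t: 47.55
position: [0.5211, -0.0748, 0.1308]
ee_rot: [180.0, -0.1, -1.9]
contact_force: [0.1, -0.1, -1.0]
width: 0.565
grasp_force: 30.0
```

```bash
python3 - <<'E'
from h import *
s=sense();print(s["position"],s["ee_rot"],s["contact_force"])
E
```

```text
[ 0.5210743  -0.07478847  0.13082033] [ 1.79974030e+02 -5.66566417e-02 -1.87161474e+00] [ 0.1351573  -0.08446916 -1.01115565]
```

Request:
play_rows(
  steps=[
    {"jaw": 40,"x": 0.01,"y": 0.01,"z": -0.1,"ax": 0,"ay": 0,"az": 0},
    {"jaw": 40,"x": 0.01,"y": 0.01,"z": -0.17,"ax": 0,"ay": 0,"az": 0},
    {"jaw": 40,"x": 0.01,"y": 0.01,"z": -0.2,"ax": 0,"ay": 0,"az": 0},
    {"jaw": 40,"x": 0.01,"y": 0.01,"z": -0.21,"ax": 0,"ay": 0,"az": 0},
    {"jaw": 40,"x": 0.01,"y": 0.01,"z": -0.21,"ax": 0,"ay": 0,"az": 0},
  ],
)

```text
t: 48.05
position: [0.5213, -0.0737, 0.1207]
ee_rot: [180.0, -0.0, -1.8]
contact_force: [-2.2, 0.7, 5.3]
width: 0.566
grasp_force: 30.0
```

Release, rise to the first viewing pose (about 0.476, -0.050, 0.372), and look.

Request:
play_rows(
  steps=[
    {"jaw": 64,"x": 0,"y": 0,"z": 0,"ax": 0,"ay": 0,"az": 0},
    {"jaw": 64,"x": 0,"y": 0,"z": 0,"ax": 0,"ay": 0,"az": 0},
    {"jaw": 70,"x": 0,"y": 0,"z": 0,"ax": 0,"ay": 0,"az": 0},
    {"jaw": 70,"x": 0,"y": 0,"z": 0.3,"ax": 0,"ay": 0,"az": 0},
    {"jaw": 70,"x": 0,"y": 0,"z": 0.9,"ax": 0,"ay": 0,"az": 0},
    {"jaw": 70,"x": 0,"y": 0,"z": 1.7,"ax": 0,"ay": 0,"az": 0},
    {"jaw": 91,"x": -0.3,"y": 0.2,"z": 2.6,"ax": 0,"ay": 0,"az": 0},
    {"jaw": 91,"x": -0.6,"y": 0.3,"z": 3.5,"ax": 0,"ay": 0,"az": 0},
    {"jaw": 91,"x": -0.9,"y": 0.48,"z": 4.4,"ax": 0,"ay": 0,"az": 0},
    {"jaw": 91,"x": -0.9,"y": 0.48,"z": 5,"ax": 0,"ay": 0,"az": 0},
    {"jaw": 91,"x": -0.9,"y": 0.48,"z": 5.02,"ax": 0,"ay": 0,"az": 0},
    {"jaw": 91,"x": -0.9,"y": 0.48,"z": 5.02,"ax": 0,"ay": 0,"az": 0},
  ],
)

```text
t: 49.25
position: [0.4762, -0.0497, 0.3707]
ee_rot: [180.0, -0.0, -1.8]
contact_force: [-0.1, 0.7, -0.7]
width: 0.997
grasp_force: 0.0
```

Request:
play_rows(
  steps=[
    {"jaw": 91,"x": 0,"y": 0,"z": 0,"ax": 0,"ay": 0,"az": 0},
    {"jaw": 91,"x": 0,"y": 0,"z": 0,"ax": 0,"ay": 0,"az": 0},
    {"jaw": 91,"x": 0,"y": 0,"z": 0,"ax": 0,"ay": 0,"az": 0},
  ],
)

```text
t: 49.55
position: [0.4759, -0.0497, 0.3694]
ee_rot: [-180.0, 0.2, -1.9]
contact_force: [-0.5, -0.2, 0.2]
width: 0.997
grasp_force: 0.0
```

```bash
python3 - <<'E'
from h import *
snap("w6"); s=sense();print(s["position"],s["ee_rot"],s["t"])
i=cv2.imread("pics/w6.png")[0:180,165:405]; j=cv2.imread("pics/w6.png")[0:180,0:180]
o=np.zeros((600,800,3),np.uint8); o[:450,:600]=cv2.resize(i,(600,450),interpolation=cv2.INTER_CUBIC); o[:200,600:]=cv2.resize(j,(200,200)); cv2.imwrite("pics/w6b.png",o)
A=load("w2");W=load("w6")
# predicted original tin-top pixels in this crop
for q in ([.5205,-.0749,.155],[.5236,.0568,.155],[.5683,-.0144,.099]): print(((proj(W,q)[0]-[165,0])*2.5).round(1))
E
```

```text
[ 0.47598741 -0.04972752  0.36967811] [-1.79992628e+02  1.22893998e-01 -1.85002719e+00] 49.6
[434.9 322.8]
[137.4 325.8]
[302.9 217. ]
```

View pics/w6b.png

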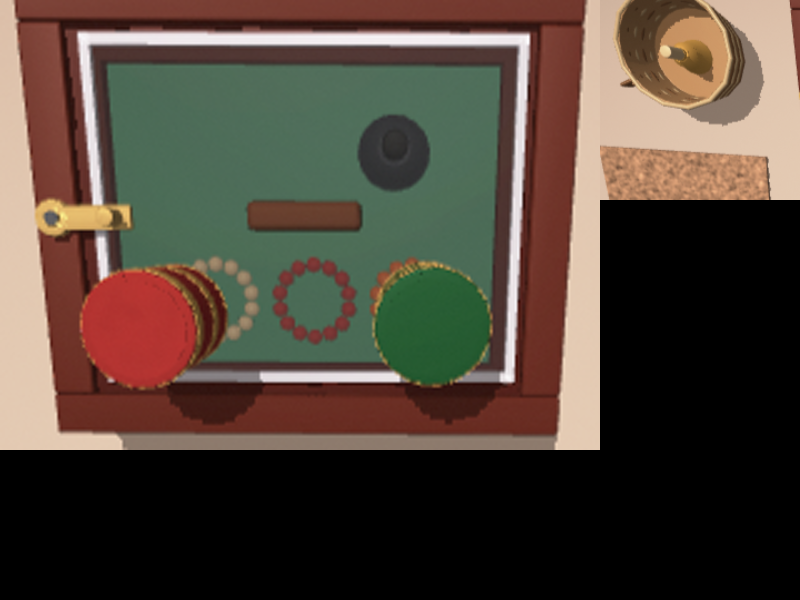

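The final view shows red at (139,327) and green at (433,323), within 1–2 px of their original spots. The tab is over the glass, the bell is upright in the basket and the dark bell is unmoved.

```bash
python3 -c "
from workcell import *
print(close_job())"
```

```text
the job is handed in; nothing more can be done
None
```

The brass bell stands upright in the customer's open basket, the showcase is closed up as it was, and the job was handed in at about 50 s of the 147 s allowed; no verdict came back with the hand-in.

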